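# Locate the nest plate on its three stops and stand the shaft in it

## Robot

A 6-joint arm with a two-finger parallel gripper is mounted at the origin on the work surface. World frame = base frame: x ahead of the robot, y to its left, z up, the work surface at z = 0. Lengths are in mm, angles in rad, forces in N, time in s.
With the tool pointing down it reaches from about 275 to 750 mm from the base axis. Payload 10.2 kg.
Tool frame: the origin (TCP) lies midway between the tips of the shut fingers; the grasp point (between the pads) lies 19 mm behind it; z points along the fingers, y is the direction in which the jaws open and shut (so a half turn about z gives the same grasp; the last joint's range is limited). The gripper opens to 85 mm and grips with 20 to 120 N. Pads are 22 mm wide; open, the fingers measure 114 mm over their backs; the gripper's body (76 mm by 85 mm) begins 54 mm behind the grasp point. The pads swing forward as they close: fully open they stand 13 mm farther back than shut.
Start: joints at [1.093, 0.313, 1.498, -0, 1.331, -0.223], TCP at [132.34, 508.052, 231.294] pointing down, gripper open.
Joint ranges: [-2.94, 2.94], [-0.97, 2.17], [0.19, 2.56], [-1.23, 4.37], [0.02, 3.11], [-2.88, 2.88]. Speed limits (rad/s): [2.39, 2.39, 3.01, 3.14, 3.14, 3.14].

## Interface

Orientations are given as a unit quaternion [x, y, z, w].
In Python, from rig import r, viewer gives the robot as it stands.
- The arm moves only by the tool carry_out, never from a script. Its argument "moves" is a list that holds one entry, the list of rows, each a list of 6 numbers: the shift along the tool's x, y, z in cm, then the turn, a rotation vector about the tool's x, y, z in degrees. In form: [[[x, y, z, ax, ay, az], ...]]. A call has 1 to 12 rows; each row shifts and turns the pose as measured when the row begins, along the tool's axes as they then stand; what a row does not reach is not made up. A row lasts 1/12 s, in which the tool goes at most 41.7 mm and 7.16 degrees, less where a joint would pass 70% of its speed; a pose out of reach is approached as far as the arm can. A call is refused whole if a number of a shift passes 4.17 or a number of a turn 7.16, either way. A call with a gripper value outside its range is refused whole. "jaw" is the closure, from 0 (fully open) to 1 (shut), set as the call begins (left out, the last holds). The fingers move at their own pace and stop on an object; the grip force is fixed at half the most. Time passes only in rows, so rows that do not move let the fingers close. It gives the time, the measured TCP pose, the force and the opening at its end, in the units of the state.
- r.state(): the state, without advancing time (a new reading comes with each control period).
- viewer.capture(name): name is "scene" or "top" or "wrist"; returns a dict with "img" (480x640x3 uint8, red, green, blue), "range_z" (480x640 float32, mm along the optical axis (not along the pixel's ray), 0 where there is no reading), "mtx" (3x3 intrinsics, pixels), "R" (3x3) and "t" (3): a world point X has camera coordinates R X + t. Camera axes: x right, y down, z forward; pixel columns grow to the right and rows downward; lengths in mm; the calibration is good to about 2 mm. A picture is of the moment at which its call begins.
- r.finish_job(): hands the job in, once; it reports no verdict.
The state is a dict: "t": time; "joint_pos": joint angles; "dq": joint speeds; "effort": joint torques, N m; "position": TCP position; "tcp_rot": TCP orientation; "force": force on the tool from outside, world axes, zero at the start; "torque": the same for the moment, N m; "finger_gap": finger opening in mm.
Only numpy, scipy, OpenCV 4.12 (cv2) and the standard library are available. Lean on these libraries where they do the work, as an engineer would, in place of code of your own. Each camera call takes 0.05 s, during which the arm holds its last target.

## Task

Slide the aluminium nest plate across the tooling base until it is fully home: its long edge against both steel dowels and its end against the blue end stop, pressed firmly (but not rammed) so that it bears on all three at the same moment. Then pick the splined steel shaft from its cradle and lower it gently, thick end down, to the bottom of the black cup on that plate; leave it standing upright with the plate still home, and do not disturb the brass mandrel or the other gauges and tools.

Things in the scene. Friction and masses are not known exactly. Their poses are not given: they have to be found in the camera images.
- base: Dark steel tooling base, 300 (x) x 220 (y) x 16 mm, fixed to the bench at a pose that varies; dark dots are flush holes. Origin: centre of its underside, z up, top face at z = 16 mm. Dowels near its +y edge, end stop near its +x end. Nest plate home = nest origin at (30, 20, 16) mm in this frame, axes agreeing. An idle strap clamp is fixed at x -143 to -81, y 84 to 104, up to z = 42 mm.
- dowel_a: Fixed steel dowel, 12 mm diameter, standing 22 mm above the base plate's top; origin at the centre of its foot, z up. At x = -25, y = 81 mm in the base frame; its -y side is a locating face.
- dowel_b: Second dowel, same size, at x = 85, y = 81 mm in the base frame.
- end_stop: Fixed blue block, 22 x 44 x 22 mm, with a steel rest button 14 mm in diameter, axis 9 mm above the base plate's top, pointing to the base's -x. Origin: on the base plate's top under the button's face, which is the locating face; the block lies from 5 to 27 mm beyond it in +x. At x = 110, y = 20 mm in the base frame.
- nest: Loose aluminium nest plate, 160 (x) x 110 (y) x 12 mm, flat on the base, 0.5 to 0.8 kg, slides on the oiled base and stops at a friction of about 0.3; starts 40 to 85 mm from home and turned up to 0.28 rad. Origin: centre of its underside, z up. +y long edge goes to the dowels, +x end to the stop. In its centre, rigid with it, stands a round black plastic holder cup, which can be gripped from above by its outside.
- cup_floor (a point): Centre of the cup's inner floor, 17 mm above the nest's underside; axes as the nest. The bore is 32 mm in diameter and 45 mm deep.
- cup_rim (a point): Centre of the cup's mouth, 62 mm above the nest's underside; axes as the nest. The cup's outside is 44 mm in diameter from here down to its foot flange (62 mm in diameter, 5 mm thick, top 17 mm above the nest's underside).
- edge_a (a point): Point on the nest's +y long edge at mid thickness (nest x = -55 mm): touches dowel_a when home.
- edge_b (a point): Point on the nest's +y long edge at mid thickness (nest x = +55 mm): touches dowel_b when home.
- end_face (a point): Middle of the nest's +x end face at mid thickness: touches the end stop's button when home.
- shaft: Loose hollow splined steel shaft, 160 mm long, 0.36 to 0.56 kg. Origin: centre of its foot (the thick end, for the cup); z along its axis to the top. Diameters: journal 27 mm up to 45 mm from the foot (3 mm chamfer), toothed 32 mm to 70, body 34 mm to 92, plain journal 24 mm from 96 to 142, toothed 20 mm to 160. Starts lying level, axis 60 mm above the bench, top towards the robot.
- shaft_grip (a point): On the shaft's axis on the plain 24 mm upper journal, 126 mm from the foot, clear of the cradle; z as the shaft. The shaft's centre of mass lies about 60 mm from here towards the foot, so a weak grip lets it swing.
- cradle_shaft: Fixed blue cradle under the shaft, base 150 x 56 x 8 mm (x, y, z), origin at the centre of its underside. Two V saddles, each 10 mm long and up to about 60 mm wide and 60 mm high, at x = 58 and x = -5 mm hold the shaft, whose foot lies at x = 80 mm and top at x = -80 mm; the upper journal overhangs freely.
- mandrel: Bystander: plain brass mandrel, 30 mm in diameter, 160 mm long, with a black band, lying in a second like cradle (the two cradles may change places). Origin at its +x (cradle) end's centre, z along its axis.
- ring_gauge: Bystander: loose steel ring, 72 mm outside, 22 mm high. Origin: centre of underside.
- v_block: Bystander: loose dark V block, 70 x 50 x 50 mm. Origin: centre of underside.
- brush: Bystander: loose cleaning brush. Origin on its underside.
- caliper: Bystander: loose caliper, about 200 mm long. Origin: underside of its beam's middle.
Mind the look-alikes: they are no part of the job. What is meant by the nest is not red or turquoise, and is the smaller of those in its own colour.

How it is judged:
By the outcome, as a careful person would: the job done as asked, in the order asked, and still so for the second after the job is handed in, with the robot touching nothing.
It also fails if it takes over 72 s, if anything falls off the work surface, if the arm or the gripper's body presses on something with over 40 N, if the wrist force passes 120 N, or if a joint passes its speed limit or range.

## Working session

There is one attempt and no reset: what is moved stays moved. The work goes in short steps, Python scripts to look and compute and a tool call to move; the robot and the scene stay as the last step left them, time stands still between calls to the robot, and variables do not carry over. Pictures are saved under pics/ and viewed, and the job is handed in when it is done.

Besides the shell and the picture viewer there is one more tool, called as name(argument=value, ...), one argument or row to a line, values as JSON. carry_out: Moves the arm, as the interface text tells. Its arguments: {"type":"object","properties":{"moves":{"type":"array","items":{"type":"array","items":{"type":"array","items":{"type":"number"}}}},"jaw":{"type":"number"}},"required":["moves"]}

```bash
ls; mkdir -p pics
python3 - <<'E'
from rig import r, viewer
import cv2,numpy as np
s=r.state()
print(s)
for n in ["scene","top","wrist"]:
    c=viewer.capture(n)
    cv2.imwrite(f"pics/{n}0.png",c["img"][:,:,::-1]); np.savez(f"pics/{n}0.npz",**c)
    print(n,c["mtx"].round(1).tolist(),c["R"].round(3).tolist(),c["t"].round(1).tolist())
E
```

```text
pics
{'t': 0.0, 'joint_pos': array([ 1.09260527e+00,  3.13462760e-01,  1.49846163e+00,  1.34143519e-05,
        1.33102714e+00, -2.23413475e-01]), 'dq': array([ 5.40427939e-04, -3.63160617e-04,  7.53096093e-04, -1.09062749e-03,
        4.48275830e-05,  6.65289613e-04]), 'effort': array([ 5.95905226e-05, -4.12265503e+01, -2.59740973e+01, -1.68008373e-04,
        4.10820998e-03,  6.10389384e-05]), 'position': array([132.2028441 , 507.80111442, 230.71931999]), 'tcp_rot': array([ 1.27046085e-01,  9.91896583e-01, -6.35819274e-04, -2.39607069e-04]), 'force': array([0.02121582, 0.45427394, 1.11033724]), 'torque': array([-0.01220243, -0.01569826,  0.00350767]), 'finger_gap': 84.9848803493264}
scene [[575.1, 0.0, 322.4], [0.0, 575.1, 253.7], [0.0, 0.0, 1.0]] [[-0.423, 0.906, -0.014], [0.693, 0.314, -0.648], [-0.583, -0.284, -0.761]] [113.5, -308.5, 1872.2]
top [[610.5, 0.0, 322.1], [0.0, 610.5, 232.7], [0.0, 0.0, 1.0]] [[-0.004, -1.0, -0.003], [-0.998, 0.004, -0.061], [0.061, 0.003, -0.998]] [69.8, 449.6, 1548.7]
wrist [[371.5, 0.0, 316.1], [0.0, 371.5, 235.7], [0.0, 0.0, 1.0]] [[0.253, 0.968, -0.001], [0.915, -0.238, 0.326], [0.316, -0.084, -0.945]] [-524.5, -42.1, 381.8]
```

View pics/top0.png

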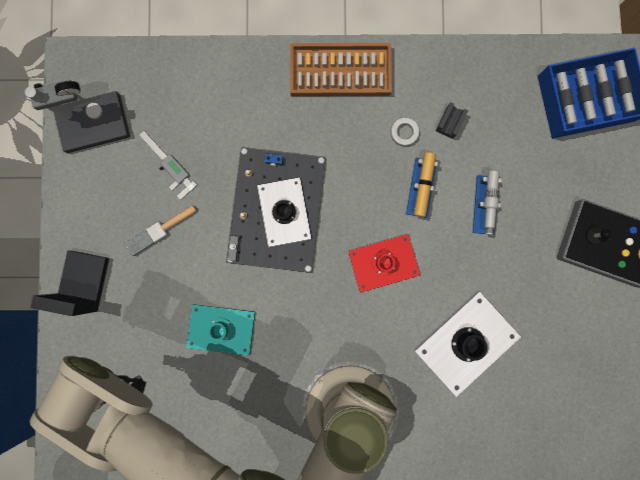

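View pics/scene0.png

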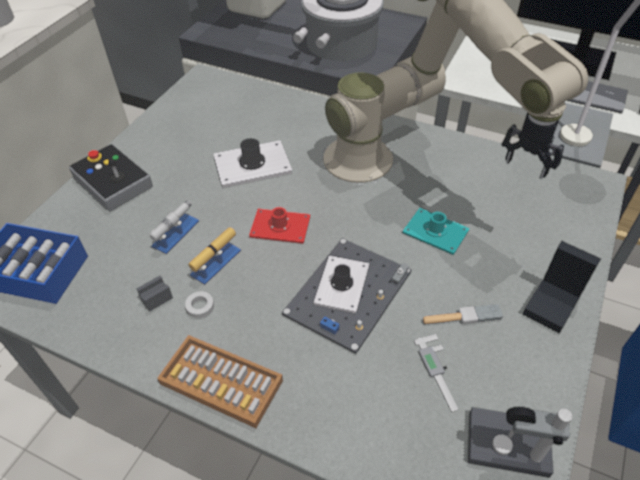

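View pics/wrist0.png

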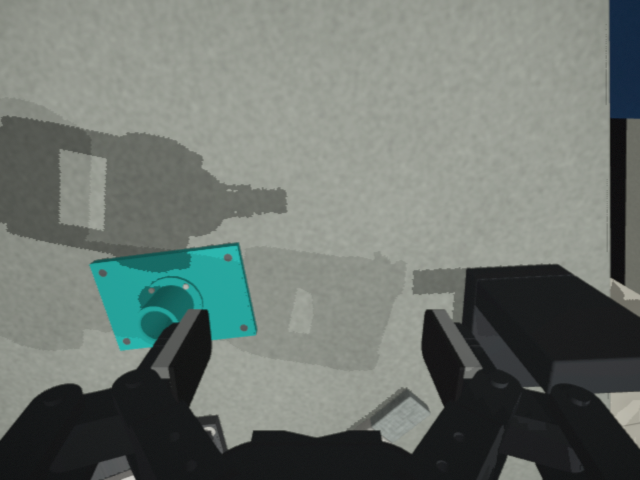

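The top view shows the base centred near (278,210). The white nest with its black cup is at (285,211), the end stop at (273,159) and the dowels at (249,173) and (244,215). The shaft is at (490,200) and the mandrel at (425,185). The large white plate at (468,344) and the red and turquoise ones are look-alikes.

```bash
cat > h.py <<'E'
import numpy as np, cv2
from rig import r, viewer
def load(n): return dict(np.load(f"pics/{n}.npz"))
def snap(n,tag):
    c=viewer.capture(n); np.savez(f"pics/{n}{tag}.npz",**c); cv2.imwrite(f"pics/{n}{tag}.png",c["img"][:,:,::-1]); return c
def ray(c,uv):
    uv=np.atleast_2d(np.asarray(uv,float)); p=np.c_[uv,np.ones(len(uv))]@np.linalg.inv(c["mtx"]).T
    return -c["R"].T@c["t"], p@c["R"]
def onplane(c,uv,z):
    o,d=ray(c,uv); return o+d*((z-o[2])/d[:,2])[:,None]
def proj(c,X):
    X=np.atleast_2d(X); q=(X@c["R"].T+c["t"])@c["mtx"].T; return q[:,:2]/q[:,2:]
def cloud(c):
    v,u=np.mgrid[:480,:640]; z=c["range_z"]
    p=np.stack([u,v,np.ones_like(u)],-1)@np.linalg.inv(c["mtx"]).T*z[...,None]
    return (p-c["t"])@c["R"]
E
python3 - <<'E'
from h import *
c=load("top0"); im=c["img"]; P=cloud(c)
print("bench z",np.median(P[330:350,600:640,2]),np.median(P[130:140,300:360,2]))
hsv=cv2.cvtColor(im,cv2.COLOR_RGB2HSV)
roi=np.zeros((480,640),np.uint8); roi[140:285,215:335]=255
dark=((P[...,2]>8)&(P[...,2]<24)&(roi>0)).astype(np.uint8)*255
dark=((hsv[...,2]<105)&(roi>0)).astype(np.uint8)*255
dark|=((hsv[...,2]>0)&(P[...,2]>12)&(roi>0)).astype(np.uint8)*255
dark=cv2.morphologyEx(dark,cv2.MORPH_OPEN,np.ones((5,5)))
cs,_=cv2.findContours(dark,0,2); k=max(cs,key=cv2.contourArea); R=cv2.minAreaRect(k); b=cv2.boxPoints(R); print("base px",R)
B=onplane(c,b,16); print("base",B.round(1).tolist(),[np.linalg.norm(B[i]-B[i-1]).round(1) for i in range(4)],B.mean(0))
wh=((hsv[...,2]>190)&(hsv[...,1]<40)&(roi>0)).astype(np.uint8)*255
wh=cv2.morphologyEx(wh,cv2.MORPH_OPEN,np.ones((5,5)))
cs,_=cv2.findContours(wh,0,2); k=max(cs,key=cv2.contourArea); R=cv2.minAreaRect(k); b=cv2.boxPoints(R); print("nest px",R)
B=onplane(c,b,28); print("nest",B.round(1).tolist(),[np.linalg.norm(B[i]-B[i-1]).round(1) for i in range(4)],B.mean(0))
# heights near cup
for (u,v) in [(285,211),(284,202),(296,211),(274,211),(285,222),(249,173),(244,215),(273,159),(300,240),(240,200),(490,200),(490,220),(493,180),(425,185)]: print((u,v),P[v,u].round(1))
x=cv2.resize(im[140:285,215:335],None,fx=5,fy=4.1,interpolation=cv2.INTER_CUBIC)
cv2.imwrite("pics/base_z.png",cv2.resize(im[140:285,215:335],None,fx=4,fy=4,interpolation=cv2.INTER_CUBIC)[:,:,::-1])
cv2.imwrite("pics/shaft_z.png",cv2.resize(im[140:250,390:530],None,fx=5,fy=5,interpolation=cv2.INTER_CUBIC)[:,:,::-1])
E
```

```text
bench z 0.5328610593291293 0.7267177038244405
base px ((276.2471923828125, 209.49221801757812), (87.8683853149414, 117.07880401611328), 6.8090500831604)
base [[374.7, 314.3, 16.0], [674.1, 280.3, 16.0], [646.0, 55.4, 16.0], [347.4, 91.9, 16.0]] [np.float64(224.0), np.float64(301.3), np.float64(226.6), np.float64(300.8)] [510.52996678 185.47564848  16.        ]
nest px ((283.89056396484375, 211.58302307128906), (62.16666793823242, 42.816368103027344), 79.3803482055664)
nest [[571.4, 233.4, 28.0], [591.2, 126.1, 28.0], [435.1, 97.2, 28.0], [415.5, 203.9, 28.0]] [np.float64(158.7), np.float64(109.1), np.float64(158.8), np.float64(108.5)] [503.29880415 165.14457374  28.        ]
(285, 211) [503.7 161.7  37. ]
(284, 202) [521.8 161.4  79.7]
(296, 211) [503.3 133.8  39.4]
(274, 211) [499.8 186.2  78.1]
(285, 222) [476.  161.9  34.2]
(249, 173) [600.6 252.9  38.7]
(244, 215) [493.8 265.1  38.4]
(273, 159) [636.  192.   39.4]
(300, 240) [430.5 124.2  30.2]
(240, 200) [534.5 278.5  15.8]
(490, 200) [ 525.5 -346.7   72.7]
(490, 220) [ 476.4 -347.    67.9]
(493, 180) [ 574.7 -354.1   76.2]
(425, 185) [ 562.9 -186.2   76.6]
```

View pics/base_z.png

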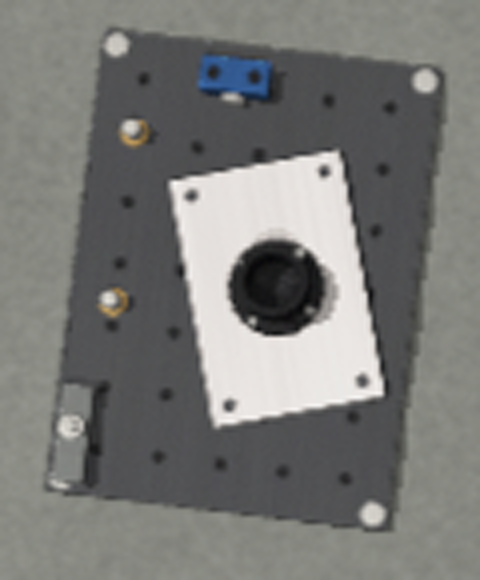

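View pics/shaft_z.png

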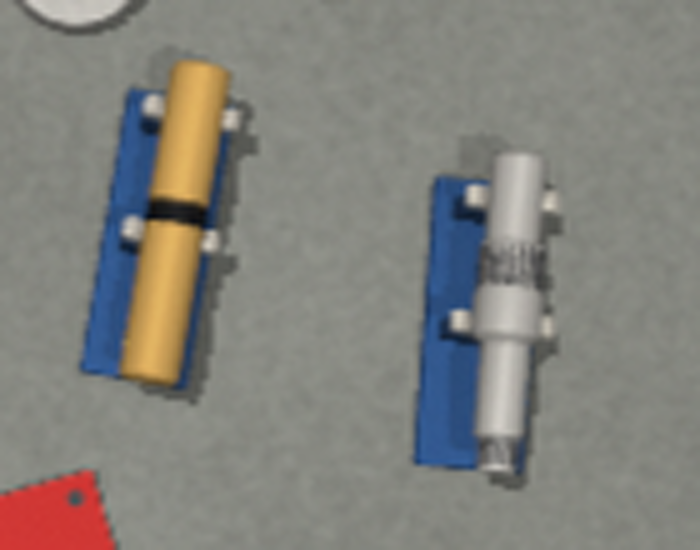

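The measured sizes match: base about 300×220, nest 159×109, bench z about 0. I'll refine the base, nest and shaft poses from the top view and check where the wrist camera sits.

Run:
```python
from h import *
from scipy.spatial.transform import Rotation as Ro
c=load("top0"); im=c["img"]; P=cloud(c); g=cv2.cvtColor(im,cv2.COLOR_RGB2GRAY)
w=load("wrist0"); T=Ro.from_quat(r.state()["tcp_rot"]).as_matrix(); cc=-w["R"].T@w["t"]
print("cam in tool",(T.T@(cc-r.state()["position"])).round(1),"optical axis in tool",(T.T@w["R"][2]).round(3))
# cup rim by height
roi=np.zeros((480,640),bool); roi[140:285,215:335]=1
m=roi&(P[...,2]>70); q=P[m]; v,u=np.nonzero(m)
(e0,e1),rad=cv2.minEnclosingCircle(np.c_[u,v].astype(np.float32)); print("cup rim px",e0,e1,rad, onplane(c,[e0,e1],78),"n",m.sum(), "diam mm",2*rad*P[m][:,2].mean()*0+2*rad*1470/610)
# base edges: range & dark: fit by lines from corner white screws? use base-top mask: saturation low, dark
# dowel tips by height
for (u0,v0,n) in [(248,172,"b"),(242,215,"a")]:
    s=np.zeros_like(m); s[v0-6:v0+7,u0-6:u0+7]=1; k=s&(P[...,2]>30)
    v,u=np.nonzero(k); print(n,u.mean(),v.mean(),k.sum(), onplane(c,[u.mean(),v.mean()],38).round(1))
# shaft
S=np.zeros_like(m); S[165:245,470:515]=1; k=S&(P[...,2]>62)&(im[...,2].astype(int)-im[...,0]<40)
q=P[k]; mu=q.mean(0); U,s_,V=np.linalg.svd(q[:,:2]-mu[:2]); print("shaft",mu.round(1),V[0],np.degrees(np.arctan2(V[0][1],V[0][0])), ((q[:,:2]-mu[:2])@V[0]).min(),((q[:,:2]-mu[:2])@V[0]).max())
```

```text
cam in tool [ 8.450e+01  1.000e-01 -1.431e+02] optical axis in tool [-0.327 -0.     0.945]
cup rim px 277.5 210.5 81.50163269042969 [[501.00858335 177.54997412  78.        ]] n 186 diam mm 392.81114772108737
b 247.89473684210526 171.42105263157896 19 [[604.7 255.8  38. ]]
a 242.38095238095238 214.23809523809524 21 [[495.8 269.3  38. ]]
shaft [ 522.7 -345.3   93.2] [ 0.66434797 -0.74742342] -48.36767709893994 -416.80493132609706 68.10767156251137
```

carry_out(
  moves=[
    [[-3.7,-2,0,0,0,0],[-3.7,-2,0,0,0,0],[-3.7,-2,0,0,0,0],[-3.7,-2,0,0,0,0],[-3.7,-2,0,0,0,0],[-3.7,-2,0,0,0,0],[-3.7,-2,0,0,0,0],[-3.7,-2,0,0,0,0],[-3.7,-2,0,0,0,0],[-3.7,-2,0,0,0,0]],
  ],
  jaw=0,
)

```text
t: 0.98
position: [435.5, 223.7, 228.8]
tcp_rot: [0.12, 0.993, -0.001, -0.002]
force: [0.8, 0.4, -1.3]
finger_gap: 85.4
```

Run:
```python
from h import *
s=r.state(); print(s["joint_pos"].round(4),s["position"].round(1))
snap("wrist",1)
```

```text
[ 2.3490e-01  2.3870e-01  1.6021e+00 -3.0000e-04  1.3042e+00 -1.0943e+00] [435.5 223.7 228.8]
```

View pics/wrist1.png

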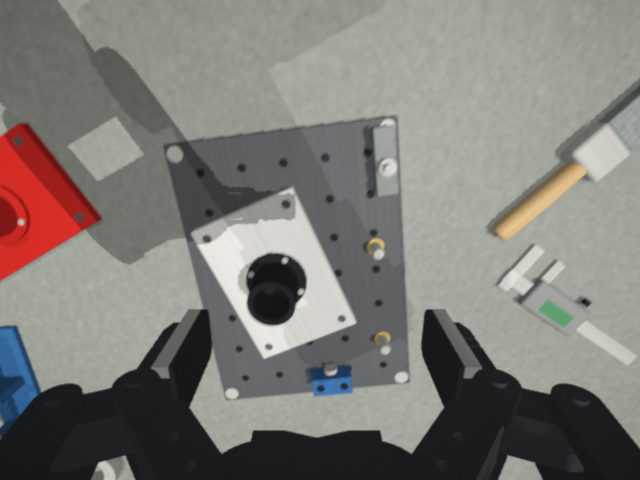

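The wrist view shows the nest with corners near (191,234), (292,188), (356,322) and (266,357), the cup mouth near (270,303), the dowels at (376,247) and (383,343), and the stop at (331,380).

Run:
```python
from h import *
c=load("wrist1"); im=c["img"]
hsv=cv2.cvtColor(im,cv2.COLOR_RGB2HSV)
wh=((hsv[...,2]>135)&(hsv[...,1]<45)).astype(np.uint8); roi=np.zeros_like(wh); roi[180:362,185:360]=1; wh&=roi
wh=cv2.morphologyEx(wh,cv2.MORPH_OPEN,np.ones((5,5)))
cs,_=cv2.findContours(wh,0,2); k=cv2.convexHull(max(cs,key=cv2.contourArea))
W=onplane(c,k[:,0,:].astype(float),28)[:,:2].astype(np.float32)
R=cv2.minAreaRect(W); print("nest",R, cv2.boxPoints(R).round(1).tolist())
C=onplane(c,[[191,234],[292,188],[356,322],[266,357]],28); print(C.round(1).tolist(),C.mean(0))
d=C[2]-C[1]; print(np.arctan2(d[1],d[0]))
d=C[3]-C[0]; print(np.arctan2(d[1],d[0]))
# rim ellipse
g=cv2.cvtColor(im,cv2.COLOR_RGB2GRAY)
print("rim",onplane(c,[270,303],78), onplane(c,[[246,303],[294,303],[270,325],[270,282]],78).round(1).tolist())
for n,p in dict(a=[378,254],b=[385,350]).items(): print(n,onplane(c,p,38))
cv2.imwrite("pics/w1z.png",cv2.resize(im[220:370,190:400],None,fx=3.5,fy=3.5,interpolation=cv2.INTER_CUBIC)[:,:,::-1])
```

```text
nest ((504.8699951171875, 164.635498046875), (161.80905151367188, 112.69027709960938), 10.247103691101074) [[415.20001220703125, 205.6999969482422], [435.29998779296875, 94.80000305175781], [594.5, 123.5999984741211], [574.5, 234.5]]
[[437.3, 96.8, 28.0], [416.9, 204.6, 28.0], [572.6, 233.2, 28.0], [592.3, 127.6, 28.0]] [504.772992   165.53635663  28.        ]
0.18149585541771426
0.19662803135488416
rim [[503.45729732 164.22283581  78.        ]] [[498.3, 143.4, 78.0], [508.6, 185.0, 78.0], [525.2, 157.9, 78.0], [483.6, 170.0, 78.0]]
a [[497.38025296 269.68848416  38.        ]]
b [[607.0430773  256.36505399  38.        ]]
```

View pics/w1z.png

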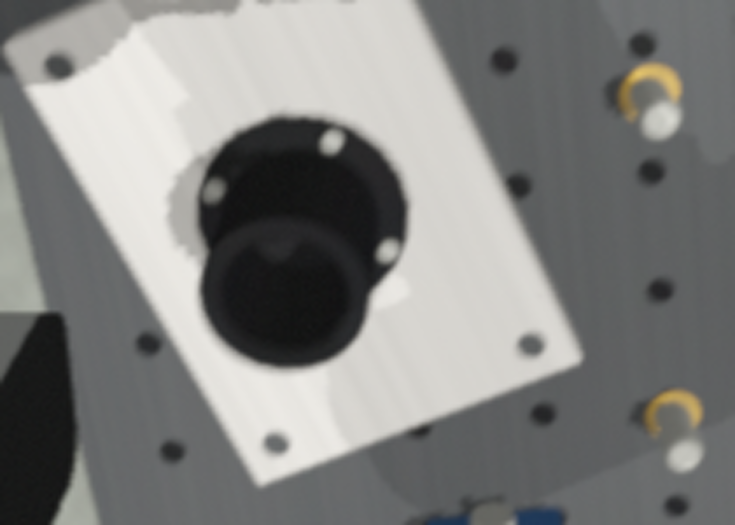

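carry_out(
  moves=[
    [[-2,-1,1.2,0,0,0],[-2,-1,1.2,0,0,0],[-2,-1,1.2,0,0,0],[-2,-1,1.2,0,0,0],[0,0,1.2,0,0,-6],[0,0,1.2,0,0,-6],[0,0,1.2,0,0,-6],[0,0,1.2,0,0,-6],[0,0,0,0,0,0]],
  ],
)

```text
t: 1.78
position: [513.2, 152.7, 126.3]
tcp_rot: [-0.091, 0.996, -0.001, -0.002]
force: [-0.5, -0.4, -0.4]
finger_gap: 85.6
```

Run:
```python
from h import *
s=r.state(); print(s["joint_pos"].round(4),s["position"].round(1),s["tcp_rot"].round(4),s["force"],s["torque"])
snap("wrist",2); snap("scene",2)
```

```text
[ 0.0717  0.4428  1.6024 -0.0031  1.1002 -1.6802] [513.2 152.7 126.3] [-0.0911  0.9958 -0.0014 -0.0019] [-0.52311792 -0.40114962 -0.40411211] [0.01163274 0.05045625 0.03746808]
```

View pics/wrist2.png

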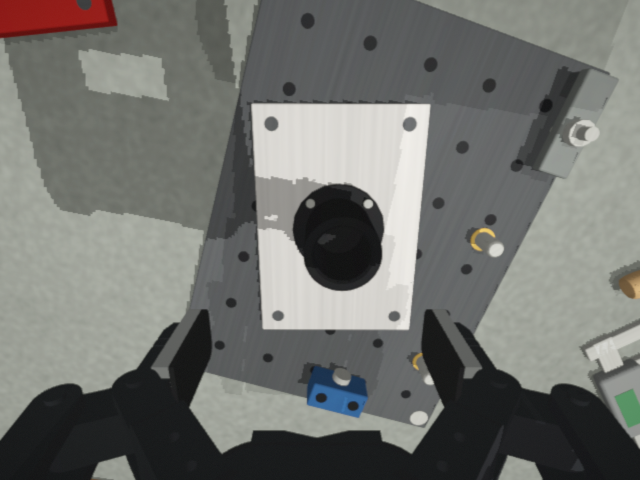

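The cup mouth is now centred at about (343,254), slightly to the right of the jaw mid-line.

```bash
cat >> h.py <<'E'
from scipy.spatial.transform import Rotation as Ro
def shift(tgt):
    s=r.state(); T=Ro.from_quat(s["tcp_rot"]).as_matrix(); d=np.asarray(tgt,float)-s["position"]
    return (T.T@d/10).round(2)
def axes():
    return Ro.from_quat(r.state()["tcp_rot"]).as_matrix().round(3)
E
python3 - <<'E'
from h import *
c=load("wrist2"); p=onplane(c,[343,254],78); print(p, onplane(c,[[303,254],[383,254]],78))
C=onplane(c,[[252,103],[430,105],[409,329],[263,328]],28);print(C,C.mean(0)); d=C[3]-C[0]; e=C[2]-C[1]; print(np.arctan2(d[1],d[0]),np.arctan2(e[1],e[0]))
print(axes(), shift([503.6,165.3,42]))
E
```

```text
[[502.96520786 166.00911047  78.        ]] [[507.006702   144.18457055  78.        ]
 [498.92650059 187.81860105  78.        ]]
[[434.48906685  98.09954123  28.        ]
 [415.87057894 205.72561076  28.        ]
 [572.09077645 234.38405327  28.        ]
 [591.30025342 126.33006813  28.        ]] [503.43766891 166.13481835  28.        ]
0.1781208167205509 0.18143169917555885
[[-0.985 -0.175 -0.   ]
 [-0.175  0.985 -0.003]
 [ 0.001 -0.003 -1.   ]] [0.83 1.43 8.66]
```

carry_out(
  moves=[
    [[0.8,1.4,0,0,0,0],[0.1,0,2,0,0,0],[0,0,2,0,0,0],[0,0,2,0,0,0],[0,0,1.5,0,0,0],[0,0,0.5,0,0,0],[0,0,0,0,0,0]],
  ],
)

```text
t: 2.47
position: [507.2, 167.0, 53.7]
tcp_rot: [-0.077, 0.997, -0.001, 0.007]
force: [0.0, -0.2, 0.6]
finger_gap: 85.2
```

Run:
```python
from h import *
print(shift([503.3,165.7,42])); s=r.state(); print(s["position"],s["force"],s["joint_pos"].round(4)); snap("wrist",3)
```

```text
[ 0.42 -0.06  1.16]
[507.15949517 166.95946766  53.70139167] [ 0.03041189 -0.19080598  0.59915766] [ 0.0998  0.5341  1.6815 -0.0034  0.9119 -1.6227]
```

View pics/wrist3.png

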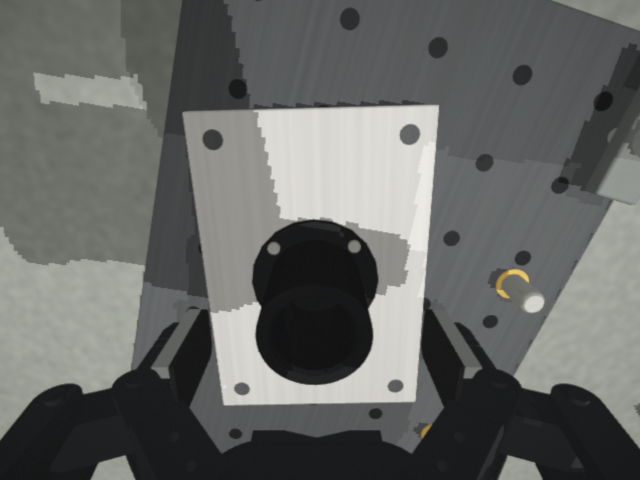

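carry_out(
  moves=[
    [[0.4,0,0.6,0,0,0],[0,0,0.5,0,0,0],[0,0,0,0,0,0]],
  ],
)

```text
t: 2.77
position: [504.9, 166.6, 45.4]
tcp_rot: [-0.076, 0.997, -0.001, 0.01]
force: [0.6, -0.4, 0.4]
finger_gap: 85.6
```

```bash
cat >> h.py <<'E'
def turn(az,tilt_vec=None):
    """rotation vector (deg, tool axes) to bring tool z straight down and tool y to azimuth az(deg)"""
    a=np.radians(az); y=np.array([np.cos(a),np.sin(a),0]); z=np.array([0,0,-1.]); x=np.cross(y,z)
    return turnM(np.c_[x,y,z])
def turnM(Rt):
    T=Ro.from_quat(r.state()["tcp_rot"]).as_matrix()
    return np.degrees(Ro.from_matrix(T.T@Rt).as_rotvec()).round(2)
E
python3 - <<'E'
from h import *
print(shift([503.3,165.7,42]),turn(100.3)); s=r.state(); print(s["position"],s["force"])
E
```

```text
[ 0.18 -0.06  0.33] [-0.23  1.14 -1.59]
[504.94392538 166.58236144  45.37113609] [ 0.56910343 -0.40477878  0.38353631]
```

carry_out(
  moves=[
    [[0.2,0,0.3,-0.2,1.1,-1.5],[0,0,0,0,0,0],[0,0,0,0,0,0]],
  ],
)

```text
t: 3.02
position: [503.6, 166.3, 43.4]
tcp_rot: [-0.089, 0.996, -0.0, 0.001]
force: [0.1, 0.2, 0.9]
finger_gap: 85.4
```

Run:
```python
from h import *
print(shift([503.3,165.7,42]),turn(100.3)); s=r.state(); print(s["position"],s["force"],s["dq"].round(3))
```

```text
[ 0.04 -0.06  0.14] [-0.04  0.14 -0.13]
[503.56613028 166.32528031  43.43021565] [0.12209506 0.20098366 0.93698142] [ 0.    -0.001 -0.004  0.     0.008 -0.008]
```

Well placed, so I'll close on the cup.

carry_out(
  moves=[
    [[0,0,0,0,0,0],[0,0,0,0,0,0],[0,0,0,0,0,0],[0,0,0,0,0,0],[0,0,0,0,0,0],[0,0,0,0,0,0],[0,0,0,0,0,0],[0,0,0,0,0,0]],
  ],
  jaw=1,
)

```text
t: 3.68
position: [504.3, 166.5, 44.6]
tcp_rot: [-0.088, 0.996, -0.0, 0.003]
force: [0.3, -0.0, -0.8]
finger_gap: 43.0
```

Run:
```python
from h import *
print(shift([503.3,165.7,42]),turn(100.3)); s=r.state(); print(s["position"],s["force"],s["torque"],s["finger_gap"])
snap("wrist",4)
c=load("wrist4"); im=c["img"]
hsv=cv2.cvtColor(im,cv2.COLOR_RGB2HSV)
```

```text
[ 0.11 -0.06  0.26] [-0.06  0.33 -0.25]
[504.25878054 166.45513458  44.64386237] [ 0.34934511 -0.04169369 -0.7575339 ] [ 0.0337038  -0.00301311  0.09181106] 43.032210984779596
```

View pics/wrist4.png

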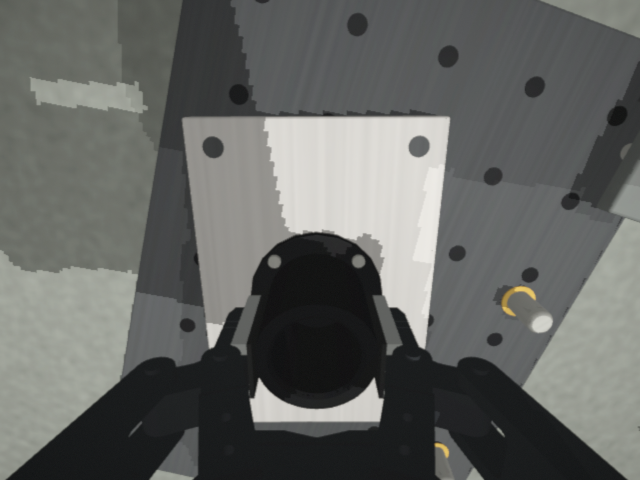

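The cup is held, with a gap of 43 mm. Next I'll turn the plate in place to the base's yaw.

carry_out(
  moves=[
    [[0,0,0,0,0,3],[0,0,0,0,0,4],[0,0,0,0,0,4],[0,0,0,0,0,4],[0,0,0,0,0,2],[0,0,0,0,0,0]],
  ],
)

```text
t: 4.23
position: [504.1, 166.3, 44.6]
tcp_rot: [0.067, 0.998, -0.0, 0.003]
force: [0.1, -0.4, -0.8]
finger_gap: 43.0
```

Run:
```python
from h import *
print(shift([536,196.8,44]),turn(83)); s=r.state(); print(s["position"],s["force"],s["torque"],s["finger_gap"])
print(axes())
```

```text
[-2.75  3.45  0.08] [-0.02  0.32 -0.67]
[504.13448684 166.25228213  44.61857477] [ 0.12461162 -0.36153378 -0.81232671] [-0.13954893  0.0102904  -0.07926778] 42.977077451284394
[[-0.991  0.134  0.005]
 [ 0.134  0.991 -0.001]
 [-0.006 -0.    -1.   ]]
```

carry_out(
  moves=[
    [[-0.7,0.9,0,0,0,-0.5],[-0.7,0.9,0,0,0,0],[-0.7,0.8,0,0,0,0],[-0.4,0.6,0,0,0,0],[0,0,0,0,0,0],[0,0,0,0,0,0]],
  ],
)

```text
t: 4.73
position: [533.2, 195.3, 44.6]
tcp_rot: [0.06, 0.998, -0.001, 0.002]
force: [-1.0, -2.1, 1.9]
finger_gap: 42.9
```

Run:
```python
from h import *
print(shift([536,196.8,44]),turn(83)); s=r.state(); print(s["position"],s["force"],s["torque"],s["finger_gap"])
snap("wrist",5); snap("top",5)
```

```text
[-0.26  0.18  0.06] [-0.08  0.19  0.15]
[533.16111015 195.32836053  44.6406131 ] [-1.02432263 -2.0572903   1.92264376] [-0.25822096  0.04180782 -0.06731312] 42.92539199376432
```

View pics/wrist5.png

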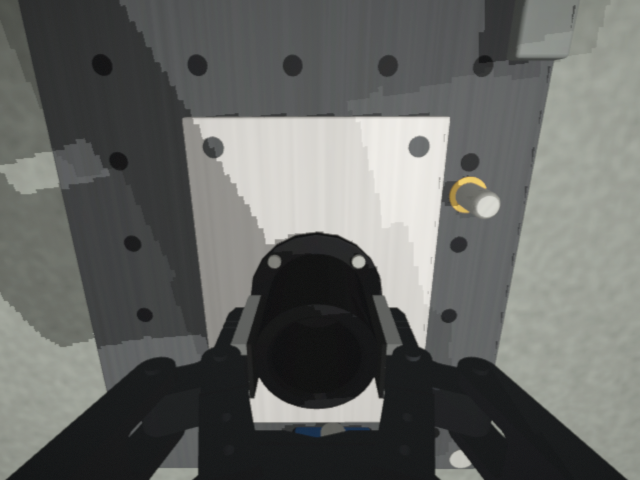

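View pics/top5.png

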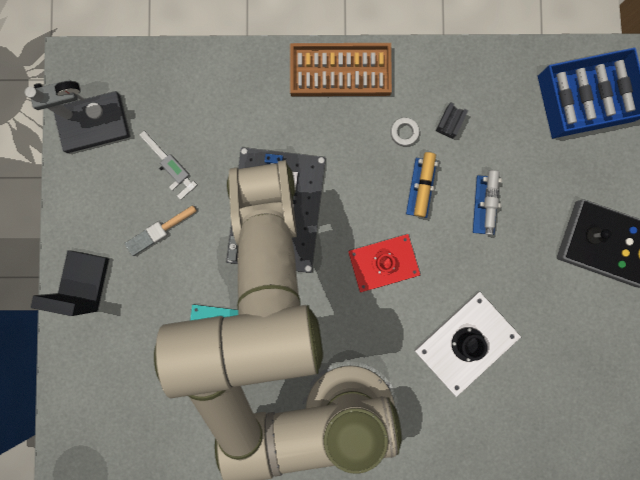

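The plate edge (row 118) is parallel to the hole row (row 65), so the yaw agrees. I'll approach the dowels slowly.

carry_out(
  moves=[
    [[0,0.25,0,0,0,0],[0,0.25,0,0,0,0],[0,0.2,0,0,0,0],[0,0.2,0,0,0,0]],
  ],
)

```text
t: 5.17
position: [533.4, 203.3, 44.7]
tcp_rot: [0.06, 0.998, -0.001, 0.001]
force: [-0.7, -2.6, 0.5]
finger_gap: 43.1
```

```bash
cat >> h.py <<'E'
def bf(th=-0.1225,c=(510.5,185.7)):
    s=r.state(); R=np.array([[np.cos(th),-np.sin(th)],[np.sin(th),np.cos(th)]])
    T=Ro.from_quat(s["tcp_rot"]).as_matrix()
    print("base-frame xy",(R.T@(s["position"][:2]-np.array(c))).round(2),"z",s["position"][2].round(1),"F xy",(R.T@s["force"][:2]).round(1),"Fz",s["force"][2].round(1),"M",s["torque"].round(2),"yaz",np.degrees(np.arctan2(T[1,1],T[0,1])).round(2),"tz",T[:,2].round(3),"gap",round(s["finger_gap"],1),"t",round(s["t"],2))
E
python3 -c "
from h import *
bf()"
```

```text
base-frame xy [20.63 20.28] z 44.7 F xy [-0.4 -2.6] Fz 0.5 M [-0.07 -0.12 -0.04] yaz 83.07 tz [ 0.002 -0.003 -1.   ] gap 43.1 t 5.17
```

carry_out(
  moves=[
    [[0,0.15,0,0,0,0],[0,0.15,0,0,0,0]],
  ],
)

```text
t: 5.33
position: [533.5, 205.4, 44.8]
tcp_rot: [0.061, 0.998, -0.003, 0.001]
force: [-3.9, -16.7, 8.2]
finger_gap: 42.7
```

```bash
python3 -c "
from h import *
bf()"
```

```text
base-frame xy [20.38 22.35] z 44.8 F xy [ -1.8 -17. ] Fz 8.2 M [-2.68  0.48 -0.55] yaz 83.06 tz [ 0.001 -0.005 -1.   ] gap 42.7 t 5.33
```

Dowel contact, with Fy about -17 N and the resultant slightly towards dowel_b. Now I'll slide towards the stop with light y pressure and trim the yaw.

carry_out(
  moves=[
    [[-0.25,0.05,0,0,0,0.2],[-0.25,0.05,0,0,0,0],[-0.2,0.05,0,0,0,0]],
  ],
)

```text
t: 5.58
position: [538.6, 204.6, 45.0]
tcp_rot: [0.062, 0.998, -0.005, -0.002]
force: [-5.3, -4.5, 4.6]
finger_gap: 43.4
```

```bash
python3 -c "
from h import *
bf()"
```

```text
base-frame xy [25.57 22.21] z 45.0 F xy [-4.7 -5.1] Fz 4.6 M [-0.49  0.36 -0.07] yaz 82.84 tz [-0.005 -0.009 -1.   ] gap 43.4 t 5.58
```

carry_out(
  moves=[
    [[-0.2,0.05,0,0,0,0],[-0.15,0.05,0,0,0,0]],
  ],
)

```text
t: 5.75
position: [541.1, 204.4, 45.1]
tcp_rot: [0.062, 0.998, -0.006, -0.004]
force: [-4.8, -5.9, 3.8]
finger_gap: 43.3
```

```bash
python3 -c "
from h import *
bf()"
```

```text
base-frame xy [28.12 22.3 ] z 45.1 F xy [-4.  -6.4] Fz 3.8 M [-0.53  0.33 -0.08] yaz 82.86 tz [-0.009 -0.011 -1.   ] gap 43.3 t 5.75
```

carry_out(
  moves=[
    [[-0.15,0.05,0,0,0,0],[-0.15,0.05,0,0,0,0]],
  ],
)

```text
t: 5.92
position: [543.3, 204.2, 45.3]
tcp_rot: [0.062, 0.998, -0.007, -0.006]
force: [-5.3, -5.1, 3.4]
finger_gap: 43.0
```

```bash
python3 -c "
from h import *
bf()"
```

```text
base-frame xy [30.26 22.33] z 45.3 F xy [-4.7 -5.7] Fz 3.4 M [-0.53  0.24 -0.13] yaz 82.87 tz [-0.012 -0.013 -1.   ] gap 43.0 t 5.92
```

carry_out(
  moves=[
    [[-0.15,0.05,0,0,0,0],[-0.15,0.05,0,0,0,0]],
  ],
)

```text
t: 6.08
position: [544.0, 204.2, 45.5]
tcp_rot: [0.062, 0.998, -0.008, -0.009]
force: [-16.4, -5.9, 11.1]
finger_gap: 43.1
```

```bash
python3 -c "
from h import *
bf(); print(turn(82.9))"
```

```text
base-frame xy [30.98 22.41] z 45.5 F xy [-15.6  -7.8] Fz 11.1 M [-0.4   1.54 -0.17] yaz 82.87 tz [-0.019 -0.015 -1.   ] gap 43.1 t 6.08
[-1.   -0.97 -0.04]
```

carry_out(
  moves=[
    [[-0.1,0.1,0,-0.6,-0.6,0],[-0.1,0.15,0,-0.4,-0.4,0]],
  ],
)

```text
t: 6.25
position: [544.0, 204.1, 44.9]
tcp_rot: [0.062, 0.998, -0.003, -0.003]
force: [-6.8, -13.6, 4.3]
finger_gap: 43.1
```

```bash
python3 -c "
from h import *
bf(); print(turn(82.9))"
```

```text
base-frame xy [30.98 22.39] z 44.9 F xy [ -5.1 -14.4] Fz 4.3 M [-2.11  0.71 -0.28] yaz 82.9 tz [-0.006 -0.005 -1.   ] gap 43.1 t 6.25
[-0.36 -0.33  0.  ]
```

carry_out(
  moves=[
    [[-0.2,0.2,0,-0.3,-0.3,0.15],[-0.25,0.25,0,-0.2,-0.2,0.1],[-0.25,0.25,0,-0.2,-0.2,0.1]],
  ],
)

```text
t: 6.5
position: [544.0, 204.2, 44.9]
tcp_rot: [0.064, 0.998, -0.005, -0.008]
force: [-16.7, -17.2, 12.4]
finger_gap: 42.8
```

```bash
python3 -c "
from h import *
bf(); print(turn(82.9)); snap('wrist',6)"
```

```text
base-frame xy [30.97 22.42] z 44.9 F xy [-14.5 -19.1] Fz 12.4 M [-2.58  2.1   0.02] yaz 82.69 tz [-0.016 -0.008 -1.   ] gap 42.8 t 6.5
[-0.59 -0.84 -0.22]
```

View pics/wrist6.png

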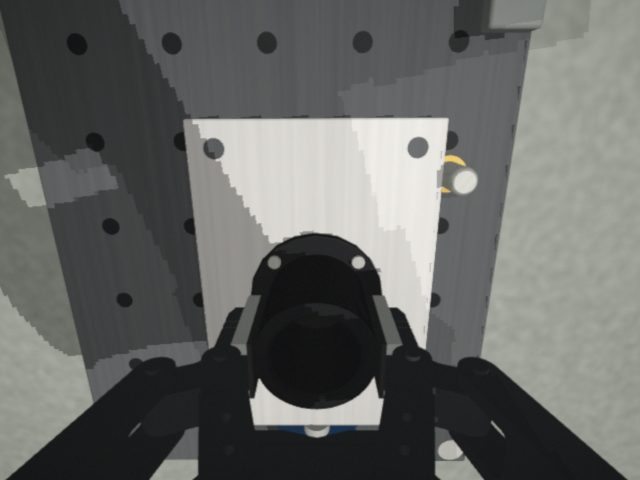

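The picture shows the edge touching dowel_a's foot at about (450,170) and the front end against the stop's button at about (318,430). Mz is near 0, so both dowels are loaded. I'll press a little firmer and then release.

carry_out(
  moves=[
    [[-0.3,0.25,0,-0.3,-0.3,0],[-0.4,0.3,0,-0.3,-0.3,0],[-0.4,0.3,0,-0.2,-0.2,0]],
  ],
)

```text
t: 6.8
position: [543.9, 204.1, 44.9]
tcp_rot: [0.063, 0.998, -0.008, -0.017]
force: [-28.4, -20.9, 22.2]
finger_gap: 43.2
```

```bash
python3 -c "
from h import *
bf(); print(turn(82.9))"
```

```text
base-frame xy [30.89 22.39] z 44.9 F xy [-25.6 -24.3] Fz 22.2 M [-2.84  3.74 -0.29] yaz 82.79 tz [-0.036 -0.013 -0.999] gap 43.2 t 6.8
[-1.   -1.93 -0.12]
```

carry_out(
  moves=[
    [[-0.1,0.1,0,0,0,0],[-0.05,0.05,0,0,0,0],[0,0,0,0,0,0],[0,0,0,0,0,0],[0,0,0,0,0,0],[0,0,0,0,0,0]],
  ],
  jaw=0,
)

```text
t: 7.3
position: [544.4, 205.8, 44.7]
tcp_rot: [0.063, 0.998, -0.008, -0.019]
force: [-0.6, 0.1, 0.2]
finger_gap: 85.4
```

```bash
python3 -c "
from h import *
bf(); print(turn(82.9)); snap('wrist',7)"
```

```text
base-frame xy [31.21 24.13] z 44.7 F xy [-0.6  0. ] Fz 0.2 M [ 0.04  0.02 -0.02] yaz 82.83 tz [-0.039 -0.014 -0.999] gap 85.4 t 7.3
[-1.04 -2.1  -0.09]
```

View pics/wrist7.png

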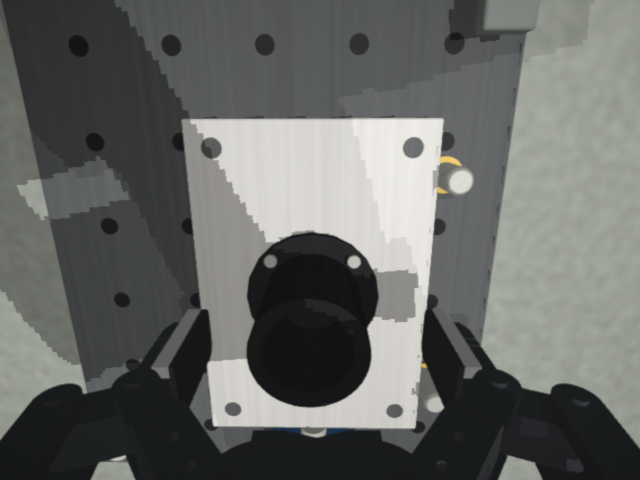

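The plate is home and released: about 25 N in both directions, Mz near 0, and it sits still in the picture against dowel_a and the button. I'll rise straight up.

carry_out(
  moves=[
    [[0,0,-1,0,0,0],[0,0,-2,-0.5,-1,0],[0,0,-3,-0.5,-1,0],[0,0,-4,0,0,0],[0,0,-4,0,0,0],[0,0,-4,0,0,0],[0,0,-2,0,0,0]],
  ],
)

```text
t: 7.93
position: [543.9, 206.4, 251.7]
tcp_rot: [0.063, 0.998, -0.001, -0.005]
force: [-0.3, 0.4, 0.4]
finger_gap: 85.0
```

Run:
```python
from h import *
bf(); print(turn(85)); s=r.state(); print(s['joint_pos'].round(4))
snap('wrist',8); c=snap('scene',8)
cv2.imwrite("pics/s8z.png",cv2.resize(c["img"][225:355,265:425],None,fx=4,fy=4,interpolation=cv2.INTER_CUBIC)[:,:,::-1])
# shaft from top0 : colour/height
c=load("top0"); im=c["img"].astype(int); P=cloud(c)
roi=np.zeros((480,640),bool); roi[165:240,478:512]=1
m=roi&(P[...,2]>63)&(P[...,2]<85)
v,u=np.nonzero(m); W=P[m][:,:2].astype(np.float32); print(len(W),cv2.minAreaRect(W))
# endpoints from zoom
F=onplane(c,[[518/5+390,153/5+140]],60+13.5*.5); T=onplane(c,[[497/5+390,470/5+140]],62); print(F,T,np.linalg.norm(F-T))
```

```text
base-frame xy [30.62 24.65] z 251.7 F xy [-0.3  0.3] Fz 0.4 M [-0.    0.01 -0.05] yaz 82.83 tz [-0.01  -0.001 -1.   ] gap 85.0 t 7.93
[-0.12 -0.54 -2.17]
[ 1.6130e-01  4.3250e-01  1.2750e+00  5.0000e-04  1.4437e+00 -1.2845e+00]
669 ((521.6959228515625, -353.097412109375), (33.46228790283203, 160.50108337402344), 82.6682357788086)
[[ 599.57548895 -358.75124089   66.75      ]] [[ 442.04954162 -346.42379091   62.        ]] 158.07894421893542
```

View pics/s8z.png

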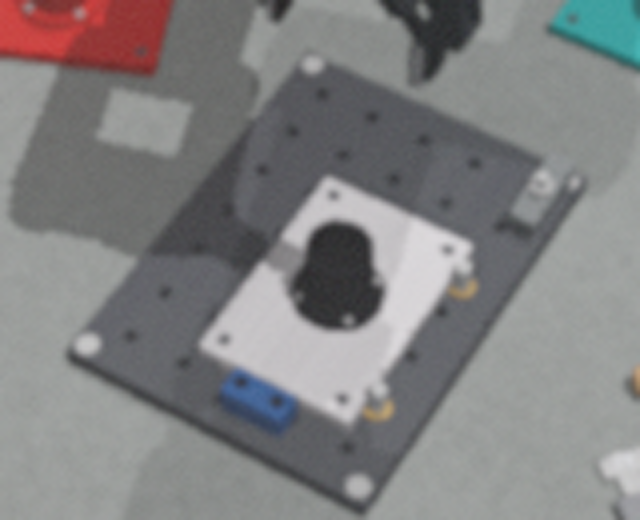

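View pics/wrist8.png

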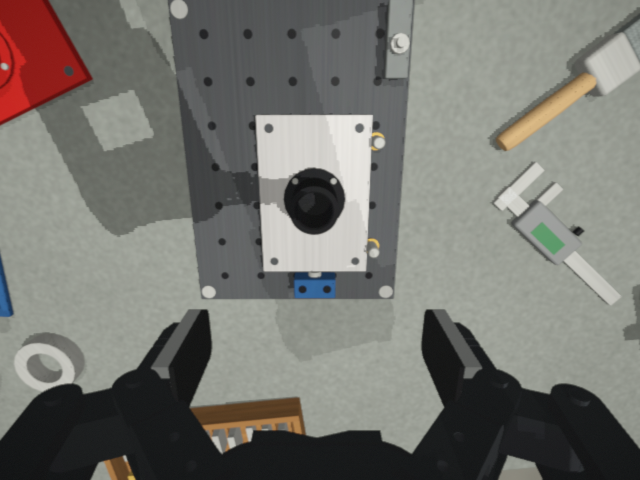

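The scene view confirms it: the plate's long edge is at both dowels (crop (460,275) and (378,400)) and its end is at the blue stop. Now over to the shaft.

carry_out(
  moves=[
    [[0,-4.1,0,0,0,0],[0,-4.1,0,0,0,0],[0,-4.1,0,0,0,0],[0,-4.1,0,0,0,0],[0,-4.1,0,0,0,0],[0,-4.1,0,0,0,0],[0,-4.1,0,0,0,0],[0,-4.1,0,0,0,0],[0,-4.1,0,0,0,0],[0,-4.1,0,0,0,0],[0,-4.1,0,0,0,0],[0,-4.1,0,0,0,0]],
  ],
)

```text
t: 9.03
position: [479.2, -285.4, 247.8]
tcp_rot: [0.056, 0.998, 0.002, -0.006]
force: [0.7, -0.3, 0.2]
finger_gap: 85.1
```

Run:
```python
from h import *
print(shift([470,-347,220]),turn(85.5)); s=r.state(); print(s['joint_pos'].round(4))
snap('wrist',9)
```

```text
[ 0.19 -6.23  2.76] [ 0.21 -0.74 -1.92]
[-0.7451  0.3821  1.358  -0.0049  1.4139 -2.203 ]
```

View pics/wrist9.png

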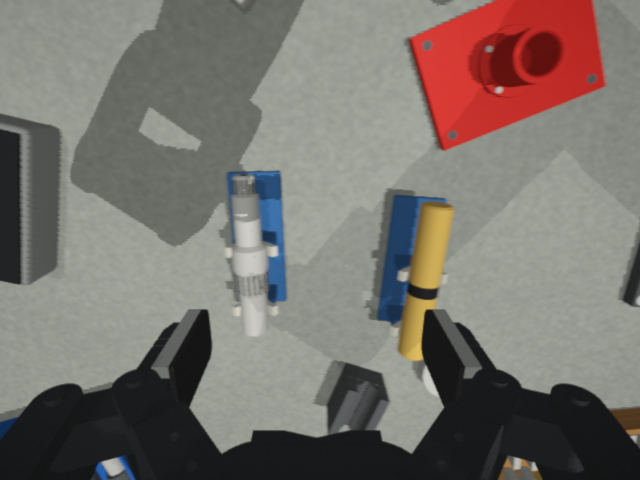

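The shaft is at (243,180) top to (254,335) foot. I'll move over it.

carry_out(
  moves=[
    [[0.3,-1.5,0.5,0,-0.3,-1],[0,-1.5,0.7,0,-0.3,-1],[0,-1.6,0.8,0,0,0],[0,-1.6,0.8,0,0,0],[0,0,0,0,0,0],[0,0,0,0,0,0]],
  ],
)

```text
t: 9.58
position: [465.5, -359.4, 214.0]
tcp_rot: [0.044, 0.999, 0.003, -0.004]
force: [-0.2, 0.3, -0.1]
finger_gap: 85.4
```

Run:
```python
from h import *
print(shift([470,-347,220]),turn(85.5)); s=r.state(); print(s['joint_pos'].round(4))
c=snap('wrist',10)
cv2.imwrite("pics/w10z.png",cv2.resize(c["img"][120:420,200:440],None,fx=2.5,fy=2,interpolation=cv2.INTER_CUBIC)[:,:,::-1])
```

```text
[-0.34  1.28 -0.59] [ 0.32 -0.42 -0.55]
[-8.5600e-01  4.7040e-01  1.3162e+00 -1.2000e-03  1.3641e+00 -2.3384e+00]
```

View pics/w10z.png

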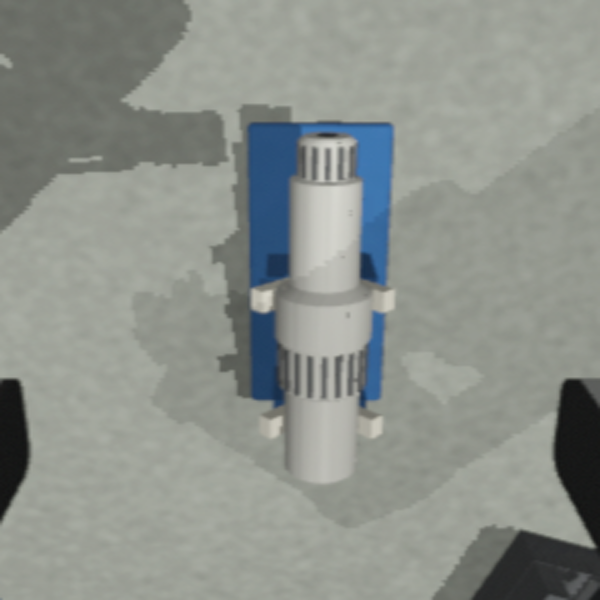

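Run:
```python
from h import *
c=load("wrist10"); f=lambda U,V:[200+U/2.5,120+V/2]
A=onplane(c,[f(326,200),f(321,460)],60); d=A[1]-A[0]; print(A,np.degrees(np.arctan2(d[1],d[0])))
E_=onplane(c,[f(326,180)],71); H=onplane(c,[f(326,290)],72); print("142 step",E_,"96 step",H,np.linalg.norm(E_-H))
fo=onplane(c,[f(321,480)],70);print("foot",fo, "142->foot",np.linalg.norm(fo-E_))
fr=(d/np.linalg.norm(d)); print("axis",fr)
# intersect: grip point 16 mm from 142 step toward foot, on axis
s=(E_[0]-A[0])@fr; G=A[0]+fr*(s+16); print("grip",G, "foot est",A[0]+fr*(s+142))
W=onplane(c,[f(291,200),f(361,200)],60); print("dia",np.linalg.norm(W[0]-W[1]))
print(shift([*G[:2],41]))
# cradle base edges
K=onplane(c,[f(248,124),f(392,124)],8); print(K, K.mean(0))
P=cloud(c); print([P[int(120+V/2),int(200+326/2.5)].round(1).tolist() for V in (200,240,320,440)])
```

```text
[[ 469.86979256 -346.96605074   60.        ]
 [ 597.06446713 -358.6011953    60.        ]] -5.226590919813577
142 step [[ 458.3730542  -346.54386303   71.        ]] 96 step [[ 505.29957874 -350.17930332   72.        ]] 47.07775622956619
foot [[ 600.67754321 -359.24963777   70.        ]] 142->foot 142.87408548643222
axis [ 0.99584223 -0.09109476  0.        ]
grip [ 474.36363355 -347.37712526   60.        ] foot est [ 599.83975439 -358.85506495   60.        ]
dia 23.36626382048431
[-0.92  1.16 17.29]
[[ 445.13795546 -372.55315649    8.        ]
 [ 450.02631205 -318.17340858    8.        ]] [ 447.58213376 -345.36328253    8.        ]
[[466.2, -347.5, 72.5], [482.7, -348.8, 73.6], [516.3, -351.6, 77.6], [575.5, -356.1, 75.6]]
```

Run:
```python
from h import *
# rim ellipse by dark-blob bottom arc in gripped image wrist6 & wrist4
for n in ("wrist4","wrist6"):
    c=load(n); cv2.imwrite(f"pics/{n}z.png",cv2.resize(c["img"][220:430,220:420],None,fx=2.8,fy=2.8)[:,:,::-1]); 
print(onplane(load("wrist4"),[317,357],78),"tcp 504.3,166.5"); print(onplane(load("wrist6"),[317,357],78),"tcp 544.0,204.2")
print(onplane(load("wrist8"),[314,205],78))
```

```text
[[502.76171388 166.70469317  78.        ]] tcp 504.3,166.5
[[543.4668543  204.95307187  78.        ]] tcp 544.0,204.2
[[538.59403647 204.79328293  78.        ]]
```

View pics/wrist4z.png

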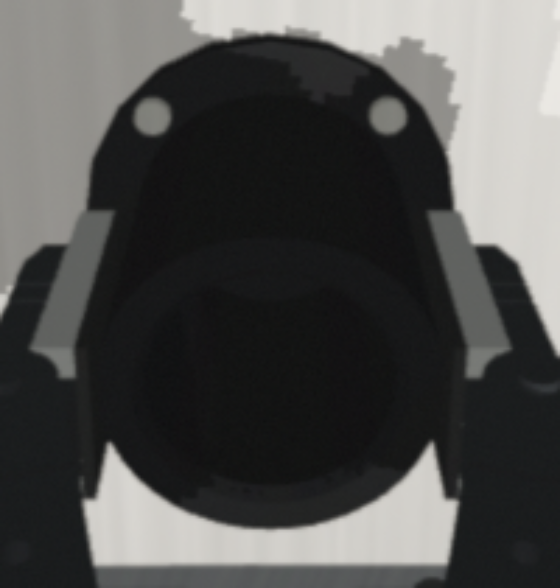

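Camera and robot agree within about 1 mm. I'll line up and descend on the shaft grip point (474.4, -347.4), with the jaw across the axis.

carry_out(
  moves=[
    [[-0.5,0.6,1,0.3,-0.4,-0.8],[-0.4,0.5,2,0,0,0],[0,0,3,0,0,0],[0,0,3,0,0,0],[0,0,2,0,0,0],[0,0,0,0,0,0],[0,0,0,0,0,0]],
  ],
)

```text
t: 10.22
position: [479.2, -343.7, 104.6]
tcp_rot: [0.034, 0.999, -0.002, 0.002]
force: [0.9, 0.4, 0.4]
finger_gap: 85.1
```

Run:
```python
from h import *
print(shift([475,-347.4,41]),turn(84.8)); s=r.state(); print(s['joint_pos'].round(4))
c=snap('wrist',11)
```

```text
[ 0.42 -0.37  6.36] [-0.22  0.29  1.29]
[-8.2100e-01  5.7090e-01  1.4579e+00  5.0000e-04  1.1065e+00 -2.3239e+00]
```

View pics/wrist11.png

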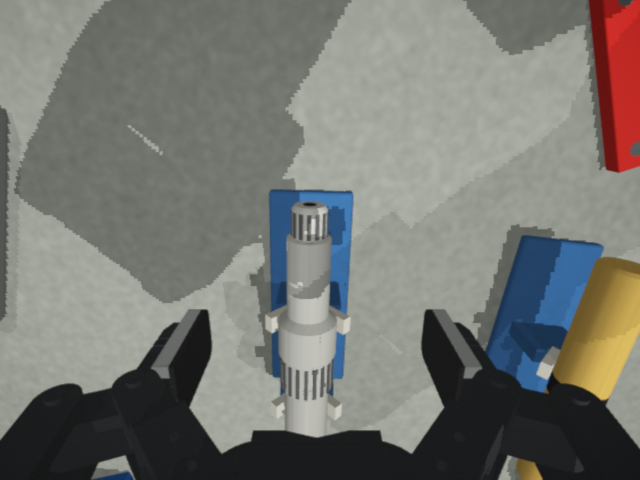

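Run:
```python
from h import *
c=load("wrist11")
A=onplane(c,[[309.3,255],[306,410]],60); print(A,np.degrees(np.arctan2(*(A[1]-A[0])[1::-1])))
st=onplane(c,[[309.5,238]],71); print("142 step",st)
fr=np.array([np.cos(np.radians(-5.2)),np.sin(np.radians(-5.2)),0]); s=(st[0]-A[0])@fr; G=A[0]+fr*(s+16); print(G, shift([*G[:2],41]), turn(84.8))
```

```text
[[ 470.65439983 -347.00970126   60.        ]
 [ 577.28854211 -357.12315899   60.        ]] -5.41787383920956
142 step [[ 456.94550357 -345.64090994   71.        ]]
[ 472.86871593 -347.21121981   60.        ] [ 0.64 -0.36  6.37] [-0.23  0.3   1.3 ]
```

carry_out(
  moves=[
    [[0.5,-0.35,0,-0.2,0.3,1],[0,0,1.5,0,0,0.3],[0,0,1.5,0,0,0],[0,0,1.5,0,0,0],[0,0,1,0,0,0],[0,0,0,0,0,0],[0,0,0,0,0,0]],
  ],
)

```text
t: 10.85
position: [476.5, -351.7, 59.2]
tcp_rot: [0.048, 0.999, -0.006, 0.006]
force: [0.6, -0.9, 0.1]
finger_gap: 85.5
```

Run:
```python
from h import *
print(shift([474,-347.3,41]),turn(84.8)); s=r.state(); print(s['joint_pos'].round(4))
c=snap('wrist',12)
```

```text
[0.32 0.44 1.82] [-0.7   0.67 -0.32]
[-8.3300e-01  6.2960e-01  1.4929e+00 -1.3000e-03  1.0022e+00 -2.3069e+00]
```

View pics/wrist12.png

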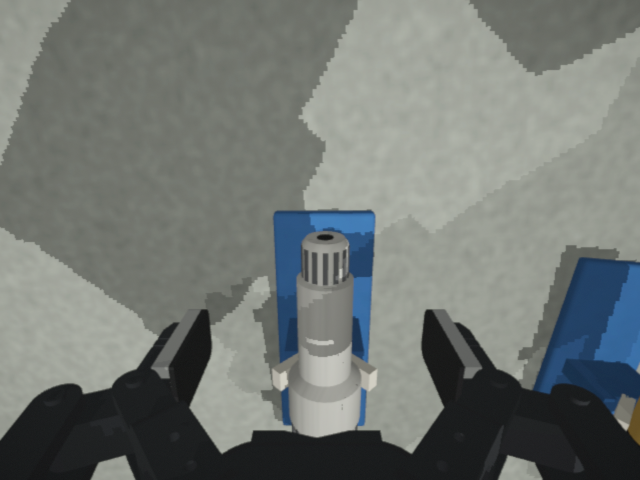

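carry_out(
  moves=[
    [[0.1,0.2,0.8,-0.4,0.4,0],[0.1,0.1,0.6,0,0,-0.2],[0,0,0,0,0,0],[0,0,0,0,0,0]],
  ],
)

```text
t: 11.23
position: [475.6, -349.3, 46.5]
tcp_rot: [0.046, 0.999, -0.004, 0.003]
force: [0.2, -0.6, 0.5]
finger_gap: 85.6
```

Run:
```python
from h import *
print(shift([474,-347.3,41]),turn(84.8)); s=r.state(); print(s['joint_pos'].round(4),s["force"])
```

```text
[0.18 0.19 0.55] [-0.41  0.4  -0.11]
[-8.3160e-01  6.4640e-01  1.5023e+00 -8.0000e-04  9.8280e-01 -2.3094e+00] [ 0.2045204  -0.58647006  0.47224672]
```

carry_out(
  moves=[
    [[0.1,0.15,0.5,-0.3,0.3,0],[0,0,0,0,0,0],[0,0,0,0,0,0]],
  ],
)

```text
t: 11.48
position: [474.8, -347.7, 41.3]
tcp_rot: [0.046, 0.999, -0.001, 0.001]
force: [0.7, 0.1, 0.5]
finger_gap: 85.2
```

Run:
```python
from h import *
print(shift([474,-347.3,41]),turn(84.8)); s=r.state(); print(s["force"])
c=snap('wrist',13)
A=onplane(c,[[316,300]],60);
```

```text
[0.08 0.03 0.03] [-0.09  0.08 -0.1 ]
[0.70132531 0.06367171 0.45108303]
```

View pics/wrist13.png

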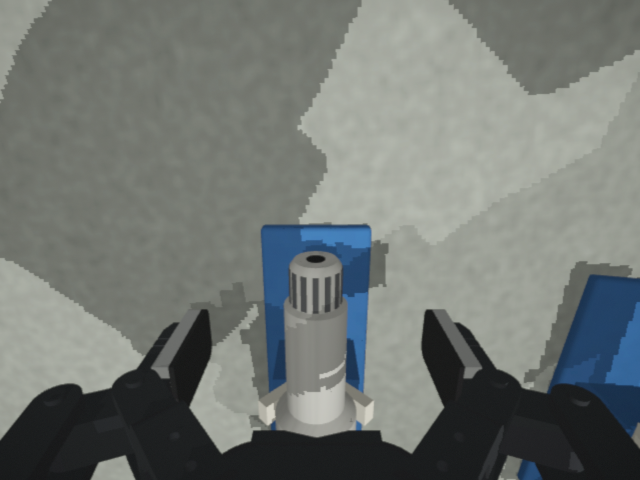

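The journal is centred between the pads (u≈316). Closing.

carry_out(
  moves=[
    [[0,0,0,0,0,0],[0,0,0,0,0,0],[0,0,0,0,0,0],[0,0,0,0,0,0],[0,0,0,0,0,0],[0,0,0,0,0,0],[0,0,0,0,0,0],[0,0,0,0,0,0],[0,0,0,0,0,0],[0,0,0,0,0,0]],
  ],
  jaw=1,
)

```text
t: 12.37
position: [474.9, -347.9, 41.7]
tcp_rot: [0.046, 0.999, -0.001, 0.001]
force: [0.3, -0.2, -0.7]
finger_gap: 22.4
```

Run:
```python
from h import *
print(shift([474,-347.3,41]),turn(84.8)); s=r.state(); print(s["force"],s["torque"],s["finger_gap"])
c=snap('wrist',14)
```

```text
[0.09 0.05 0.07] [-0.13  0.11 -0.11]
[ 0.34225553 -0.21288567 -0.68754062] [ 0.01684758  0.04305923 -0.036753  ] 22.417741876059832
```

View pics/wrist14.png

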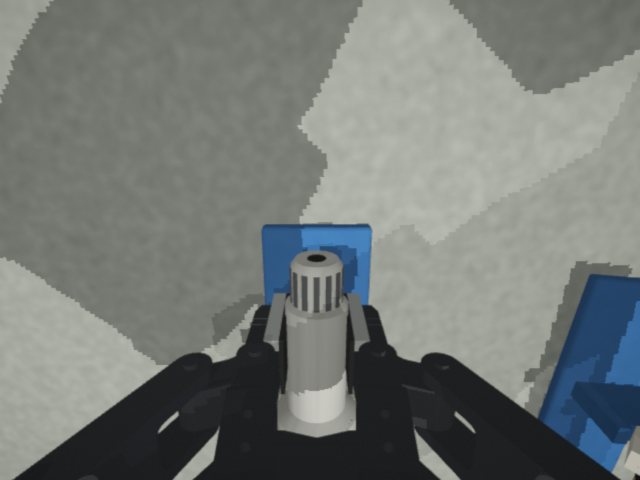

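carry_out(
  moves=[
    [[0,0,-0.6,0,0,0],[0,0,-0.8,0,0,0],[0,0,-1,0,0,0],[0,0,-1,0,0,0],[0,0,-1,0,0,0],[0,0,0,0,0,0]],
  ],
)

```text
t: 12.92
position: [473.7, -346.6, 88.7]
tcp_rot: [0.046, 0.999, 0.001, -0.001]
force: [-0.3, -0.8, -4.8]
finger_gap: 22.3
```

Run:
```python
from h import *
print(turn(84.8)); s=r.state(); print(s["position"],s["force"],s["torque"],s["finger_gap"])
c=snap('wrist',15); c=snap('scene',15)
cv2.imwrite("pics/s15z.png",cv2.resize(c["img"][180:280,110:250],None,fx=5,fy=5,interpolation=cv2.INTER_CUBIC)[:,:,::-1])
```

```text
[ 0.06 -0.13 -0.08]
[ 473.69463034 -346.58094616   88.70105097] [-0.28824221 -0.81170927 -4.82184685] [-0.0538404   0.21494552 -0.02868548] 22.34267656067768
```

View pics/wrist15.png

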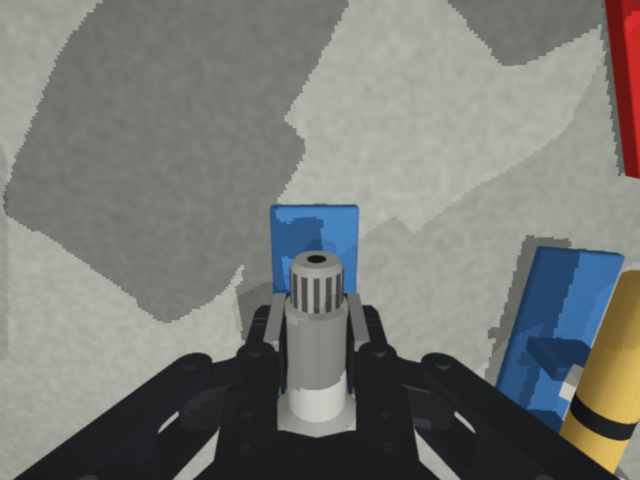

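View pics/s15z.png

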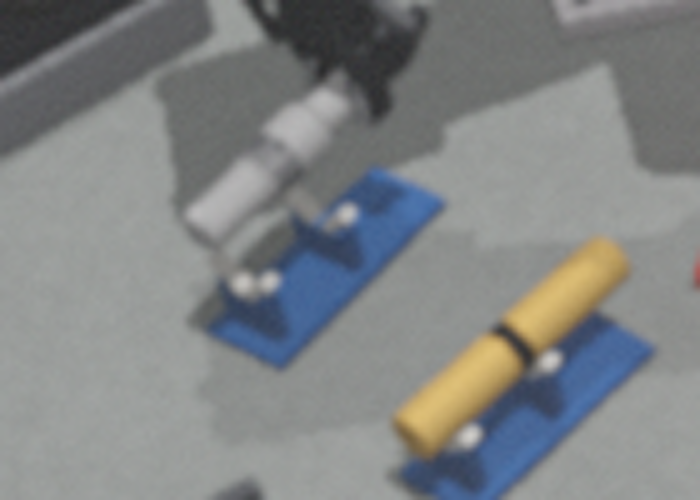

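The shaft is held level without swinging (about 0.48 kg) and clear of the cradle. I'll lift it higher, then tilt a little to learn the wrist geometry.

carry_out(
  moves=[
    [[0,0,-1.5,0,0,0],[0,0,-2.2,0,0,0],[0,0,-2.2,0,0,0],[0,0,-2.2,0,0,0],[0,0,-2.2,0,0,0],[0,0,-2.2,0,0,0],[0,0,-2.2,0,0,0],[0,0,-2.2,0,0,0],[0,0,-1.5,0,0,0],[0,0,-0.8,0,0,0],[0,0,0,0,0,0]],
  ],
)

```text
t: 13.93
position: [471.8, -344.7, 279.4]
tcp_rot: [0.046, 0.999, 0.008, -0.009]
force: [1.1, -0.2, -4.6]
finger_gap: 22.3
```

Run:
```python
from h import *
s=r.state(); print(s['joint_pos'].round(4).tolist(),s["position"].round(2).tolist(),s["tcp_rot"].round(5).tolist(),s["force"])
```

```text
[-0.8308, 0.4337, 1.2025, -0.0013, 1.5283, -2.3091] [471.83, -344.73, 279.42] [0.04618, 0.99887, 0.00763, -0.00855] [ 1.09566803 -0.21728734 -4.60875621]
```

carry_out(
  moves=[
    [[0,0,0,5,0,0],[0,0,0,5,4,0],[0,0,0,5,4,0],[0,0,0,0,0,0]],
  ],
)

```text
t: 14.27
position: [470.1, -345.5, 274.6]
tcp_rot: [0.048, 0.987, -0.122, -0.089]
force: [1.5, 1.5, -6.2]
finger_gap: 22.3
```

Run:
```python
from h import *
s=r.state(); print(s['joint_pos'].round(4).tolist(),s["position"].round(2).tolist(),s["tcp_rot"].round(5).tolist(),s["force"])
```

```text
[-0.7022, 0.4443, 1.2287, -0.3055, 1.4657, -2.1447] [470.14, -345.47, 274.62] [0.04769, 0.98733, -0.12242, -0.08897] [ 1.54682094  1.49586104 -6.23988272]
```

```bash
cat > kin.py <<'E'
import numpy as np
from scipy.optimize import least_squares
from scipy.spatial.transform import Rotation as Ro
J=np.array([[1.0926,.3135,1.4985,0,1.331,-.2234],[.2349,.2387,1.6021,-.0003,1.3042,-1.0943],[.0717,.4428,1.6024,-.0031,1.1002,-1.6802],[.0998,.5341,1.6815,-.0034,.9119,-1.6227],[.1613,.4325,1.275,.0005,1.4437,-1.2845],[-.7451,.3821,1.358,-.0049,1.4139,-2.203],[-.856,.4704,1.3162,-.0012,1.3641,-2.3384],[-.821,.5709,1.4579,.0005,1.1065,-2.3239],[-.833,.6296,1.4929,-.0013,1.0022,-2.3069],[-0.8308, 0.4337, 1.2025, -0.0013, 1.5283, -2.3091],[-0.7022, 0.4443, 1.2287, -0.3055, 1.4657, -2.1447]])
X=np.array([[132.2,507.8,230.7],[435.5,223.7,228.8],[513.2,152.7,126.3],[507.2,167,53.7],[543.9,206.4,251.7],[479.2,-285.4,247.8],[465.5,-359.4,214],[479.2,-343.7,104.6],[476.5,-351.7,59.2],[471.83,-344.73,279.42],[470.14,-345.47,274.62]])
R=Ro.from_rotvec
def ori(j,s4=1): return (Ro.from_euler('ZYZYZ',[j[0],j[1]+j[2],s4*j[3],j[4],j[5]+np.pi/2]))
def fk(j,p,s4=1):
    h,L1,L2,T,e,e2=p[:6]; a=Ro.from_euler('Z',j[0]); b=a*Ro.from_euler('Y',j[1]); c=b*Ro.from_euler('Y',j[2]); d=c*Ro.from_euler('Z',s4*j[3]); o=d*Ro.from_euler('Y',j[4])
    return a.apply([0,0,h])+b.apply([0,e,L1])+c.apply([0,0,L2])+d.apply([0,e2,0])+o.apply([0,0,T])
def fit(s4):
    f=lambda p:np.r_[(np.array([fk(j,p,s4) for j in J])-X).ravel(), (p-[180,455,400,290,116,0])*.02]
    return least_squares(f,[180,455,400,290,116,0])
if __name__=="__main__":
    for s4 in (1,-1):
        o=fit(s4); print(s4,o.x.round(1),np.abs(o.fun[:33]).max().round(2))
        for j,q in ((J[-1],[0.04769, 0.98733, -0.12242, -0.08897]),(J[0],[.127,.9919,0,0])): print(np.degrees((ori(j,s4).inv()*Ro.from_quat(q)).as_rotvec()).round(2))
E
python3 kin.py
```

```text
1 [191.9 403.5 401.5 249.3 108.8   7.3] 8.4Traceback (most recent call last):
  File "kin.py", line 17, in <module>
    for j,q in ((J[-1],[0.04769, 0.98733, -0.12242, -0.08897]),(J[0],[.127,.9919,0,0])): print(np.degrees((ori(j,s4).inv()*Ro.from_quat(q)).as_rotvec()).round(2))
                                                                                                           ~~~^^^^^^
  File "kin.py", line 7, in ori
    def ori(j,s4=1): return (Ro.from_euler('ZYZYZ',[j[0],j[1]+j[2],s4*j[3],j[4],j[5]+np.pi/2]))
                             ~~~~~~~~~~~~~^^^^^^^^^^^^^^^^^^^^^^^^^^^^^^^^^^^^^^^^^^^^^^^^^^^^
  File "scipy/spatial/transform/_rotation.pyx", line 1413, in scipy.spatial.transform._rotation.Rotation.from_euler
ValueError: Expected axis specification to be a non-empty string of upto 3 characters, got ZYZYZ
```

```bash
sed -i "s/def ori.*/def ori(j,s4=1): return Ro.from_euler('ZYZ',[j[0],j[1]+j[2],s4*j[3]])*Ro.from_euler('YZ',[j[4],j[5]+np.pi\/2])/" kin.py; python3 kin.py
```

```text
1 [191.9 403.5 401.5 249.3 108.8   7.3] 8.4
[-0.   -0.    0.01]
[-0.08 -0.02 -0.01]
-1 [-318.2  425.2  390.5 -237.8   39.6   76.5] 7.83
[29.24 18.9  -3.67]
[-0.08 -0.02 -0.01]
```

```bash
cat >> kin.py <<'E'
LO=np.array([-2.94,-.97,.19,-1.23,.02,-2.88]);HI=np.array([2.94,2.17,2.56,4.37,3.11,2.88])
def fk2(j,p):
    h,L1,L2,T,e,a,b,w,e2=p; A=Ro.from_euler('Z',j[0]); B=A*Ro.from_euler('Y',j[1]); C=B*Ro.from_euler('Y',j[2]); D=C*Ro.from_euler('Z',j[3]); O=D*Ro.from_euler('Y',j[4])
    return A.apply([a,0,h])+B.apply([0,e,L1])+C.apply([b,0,L2])+D.apply([0,e2,0])+O.apply([w,0,T])
def fit2():
    p0=np.array([180,430,400,270,112,0,0,0,4.]); sd=np.array([30,50,50,60,10,30,30,20,20])
    f=lambda p:np.r_[(np.array([fk2(j,p) for j in J])-X).ravel(),(p-p0)/sd]
    o=least_squares(f,p0); return o.x,np.abs(o.fun[:3*len(J)]).max()
def ik(pos,Rm,p,start):
    f=lambda j:np.r_[(fk2(j,p)-pos)/100,(Ro.from_matrix(Rm).inv()*ori(j)).as_rotvec()]
    o=least_squares(f,np.clip(start,LO+.01,HI-.01),bounds=(LO,HI)); return o.x,np.linalg.norm(o.fun)
E
cat > plan.py <<'E'
from kin import *
p,m=fit2(); print(p.round(1),m)
cup=np.array([544,204]); j0=J[-2]
for name,az in [("",a) for a in range(-180,180,20)]:
    a=np.radians(az); z=np.array([np.cos(a),np.sin(a),0]); x=np.array([0,0,1.]); y=np.cross(z,x)
    Rm=np.c_[x,y,z]; best=None
    for k in range(12):
        st=j0+np.random.default_rng(k).normal(0,.8,6)*(k>0)
        j,e=ik(np.r_[cup,240]+19*z,Rm,p,st)
        if best is None or e<best[1]-1e-4: best=(j,e)
    print(az,best[0].round(2),best[1].round(3))
E
python3 plan.py
```

```text
[ 2.010e+02  4.388e+02  3.976e+02  2.551e+02  1.157e+02 -4.000e-01
  3.880e+01 -3.000e-01  6.000e-01] 0.15356836100465898
-180 [ 0.11  1.23  0.52  0.57  2.93 -1.01] 0.0
-160 [ 0.21  1.27  0.42 -0.83  2.96 -2.39] 0.0
-140 [ 0.31  1.23  0.51 -1.18  2.72 -2.71] 0.0
-120 [ 0.4   1.13  0.71 -1.22  2.45 -2.7 ] 0.0
-100 [ 0.48  1.    0.96 -1.23  2.16 -2.63] 0.051
-80 [ 0.53  0.85  1.18 -1.23  1.87 -2.6 ] 0.172
-60 [ 0.55  0.7   1.36 -1.23  1.59 -2.64] 0.331
-40 [ 0.53  0.62  1.83  4.37  1.35 -2.22] 0.076
-20 [ 0.45  0.51  2.01  4.05  1.15 -2.05] 0.0
0 [ 0.27  0.42  2.18  3.45  1.05 -1.73] 0.0
20 [ 0.03  0.39  2.25  2.78  1.09 -1.4 ] 0.0
40 [-0.18  0.42  2.19  2.19  1.24 -1.14] 0.0
60 [-0.28  0.5   2.02  1.77  1.43 -0.97] 0.0
80 [-0.29  0.61  1.79  1.49  1.65 -0.84] 0.0
100 [-0.25  0.74  1.53  1.29  1.89 -0.75] 0.0
120 [-0.18  0.87  1.26  1.15  2.15 -0.69] 0.0
140 [-0.09  1.    0.99  1.04  2.42 -0.66] 0.0
160 [ 0.01  1.13  0.73  0.93  2.69 -0.7 ] 0.0
```

The kinematic fit is good to 0.15 mm. Pointing the tool towards +y (az about 90–100) with the shaft hanging foot-down is comfortably in range over the cup. First I'll carry the shaft over at height.

```bash
cat > path.py <<'E'
from kin import *
from h import r
def check(pos,Rt,n=18):
    p,_=fit2(); s=r.state(); R0=Ro.from_quat(s["tcp_rot"]); rv=(R0.inv()*Ro.from_matrix(Rt)).as_rotvec(); j=s["joint_pos"]
    print("rotvec deg",np.degrees(rv).round(2))
    for k in range(1,n+1):
        t=k/n; j,e=ik(s["position"]+(np.array(pos)-s["position"])*t,(R0*Ro.from_rotvec(rv*t)).as_matrix(),p,j)
        if k%2==0: print(k,j.round(2),round(e,3))
def hz(az,pitch=0):
    a=np.radians(az); z=np.array([np.cos(a),np.sin(a),0]); x=np.array([0,0,1.]); return np.c_[x,np.cross(z,x),z]
E
python3 - <<'E'
from path import *
from h import *
print(shift([530,150,300]),axes().tolist())
check([530,150,300],Ro.from_quat(r.state()["tcp_rot"]).as_matrix(),14)
# then rotate there
p,_=fit2(); s=r.state(); R0=Ro.from_quat(s["tcp_rot"]); Rt=hz(95); rv=(R0.inv()*Ro.from_matrix(Rt)).as_rotvec(); print(np.degrees(rv)); j=np.array([0,.4,1.2,-.3,1.5,-1.4])
for k in range(0,19):
    j,e=ik(np.array([530,150,300]),(R0*Ro.from_rotvec(rv*k/18)).as_matrix(),p,j); print(k,j.round(2),round(e,3))
E
```

```text
[  0.3   47.64 -15.1 ] [[-0.98, 0.072, -0.187], [0.116, 0.965, -0.233], [0.164, -0.25, -0.954]]
rotvec deg [0. 0. 0.]
2 [-0.59  0.39  1.3  -0.3   1.48 -2.04] 0.0
4 [-0.47  0.35  1.34 -0.3   1.51 -1.92] 0.0
6 [-0.35  0.34  1.35 -0.29  1.55 -1.8 ] 0.0
8 [-0.22  0.35  1.33 -0.27  1.6  -1.68] 0.0
10 [-0.09  0.37  1.28 -0.25  1.65 -1.56] 0.0
12 [ 0.04  0.42  1.21 -0.23  1.71 -1.44] 0.0
14 [ 0.16  0.49  1.09 -0.21  1.78 -1.34] 0.0
[-75.80513194  75.323395    46.66261733]
0 [ 0.16  0.49  1.09 -0.21  1.78 -1.34] 0.0
1 [ 0.12  0.51  1.06 -0.13  1.84 -1.31] 0.0
2 [ 0.08  0.53  1.03 -0.04  1.89 -1.28] 0.0
3 [ 0.04  0.55  1.02  0.04  1.94 -1.24] 0.0
4 [ 0.01  0.57  1.01  0.13  1.98 -1.2 ] 0.0
5 [-0.03  0.58  1.    0.22  2.01 -1.15] 0.0
6 [-0.07  0.59  1.01  0.31  2.04 -1.1 ] 0.0
7 [-0.1   0.6   1.03  0.39  2.06 -1.05] 0.0
8 [-0.14  0.61  1.05  0.48  2.07 -1.  ] 0.0
9 [-0.17  0.61  1.08  0.57  2.07 -0.95] 0.0
10 [-0.2   0.62  1.12  0.65  2.07 -0.91] 0.0
11 [-0.23  0.62  1.16  0.74  2.06 -0.87] 0.0
12 [-0.26  0.62  1.21  0.82  2.06 -0.83] 0.0
13 [-0.29  0.62  1.27  0.9   2.04 -0.8 ] 0.0
14 [-0.31  0.62  1.33  0.98  2.03 -0.77] 0.0
15 [-0.34  0.61  1.39  1.05  2.01 -0.74] 0.0
16 [-0.36  0.61  1.45  1.13  1.99 -0.72] 0.0
17 [-0.38  0.61  1.52  1.2   1.98 -0.7 ] 0.0
18 [-0.39  0.6   1.59  1.28  1.96 -0.68] 0.0
```

carry_out(
  moves=[
    [[0,1.5,-0.5,0,0,0],[0,2.5,-0.8,0,0,0],[0,3.5,-1.1,0,0,0],[0,3.8,-1.2,0,0,0],[0,3.8,-1.2,0,0,0],[0,3.8,-1.2,0,0,0],[0,3.8,-1.2,0,0,0],[0,3.8,-1.2,0,0,0],[0,3.8,-1.2,0,0,0],[0,3.8,-1.2,0,0,0],[0,3.5,-1.1,0,0,0],[0,2.5,-0.8,0,0,0]],
  ],
)

```text
t: 15.27
position: [521.1, 86.6, 289.0]
tcp_rot: [0.048, 0.989, -0.098, -0.095]
force: [0.8, -0.3, -4.6]
finger_gap: 22.2
```

Run:
```python
from path import *
from h import *
print(shift([530,150,300])); s=r.state(); print(s["position"].round(1),s["joint_pos"].round(2),s["force"].round(1),s["torque"].round(2),s["finger_gap"])
check([530,150,300],hz(95))
```

```text
[ 0.05  6.04 -2.41]
[521.1  86.6 289. ] [ 0.03  0.43  1.21 -0.18  1.71 -1.45] [ 0.8 -0.3 -4.6] [ 0.17 -0.07 -0.01] 22.1966321189632
rotvec deg [-74.04  72.93  47.74]
2 [-0.03  0.48  1.13 -0.03  1.84 -1.39] 0.0
4 [-0.09  0.53  1.09  0.13  1.95 -1.3 ] 0.0
6 [-0.15  0.57  1.07  0.3   2.03 -1.19] 0.0
8 [-0.2   0.6   1.09  0.47  2.07 -1.08] 0.0
10 [-0.25  0.61  1.15  0.64  2.08 -0.97] 0.0
12 [-0.3   0.62  1.23  0.81  2.07 -0.87] 0.0
14 [-0.34  0.62  1.34  0.97  2.04 -0.79] 0.0
16 [-0.37  0.61  1.46  1.12  2.   -0.73] 0.0
18 [-0.39  0.6   1.59  1.28  1.96 -0.68] 0.0
```

carry_out(
  moves=[
    [[0,0.5,-0.2,-2,2,1.3],[0,0.5,-0.2,-3.5,3.5,2.3],[0,0,0,-4,4,2.6],[0,0,0,-4,4,2.6],[0,0,0,-4,4,2.6],[0,0,0,-4,4,2.6],[0,0,0,-4,4,2.6],[0,0,0,-4,4,2.6],[0,0,0,-4,4,2.6],[0,0,0,-4,4,2.6],[0,0,0,-4,4,2.6],[0,0,0,-3,3,2]],
  ],
)

```text
t: 16.27
position: [527.9, 103.9, 285.2]
tcp_rot: [0.345, 0.783, 0.311, -0.414]
force: [0.2, 0.6, -5.6]
finger_gap: 22.1
```

Run:
```python
from path import *
from h import *
s=r.state(); print(s["position"].round(1),s["joint_pos"].round(2),s["force"].round(1),s["torque"].round(2),s["finger_gap"])
check([530,150,300],hz(95),6); snap("wrist",16)
```

```text
[527.9 103.9 285.2] [-0.33  0.64  1.21  0.75  2.1  -0.96] [ 0.2  0.6 -5.6] [-0.87 -0.42  0.01] 22.05788364513913
rotvec deg [-26.89  24.49  18.55]
2 [-0.36  0.64  1.32  0.93  2.07 -0.84] 0.0
4 [-0.38  0.62  1.44  1.11  2.02 -0.75] 0.0
6 [-0.39  0.6   1.59  1.28  1.96 -0.68] 0.0
```

View pics/wrist16.png

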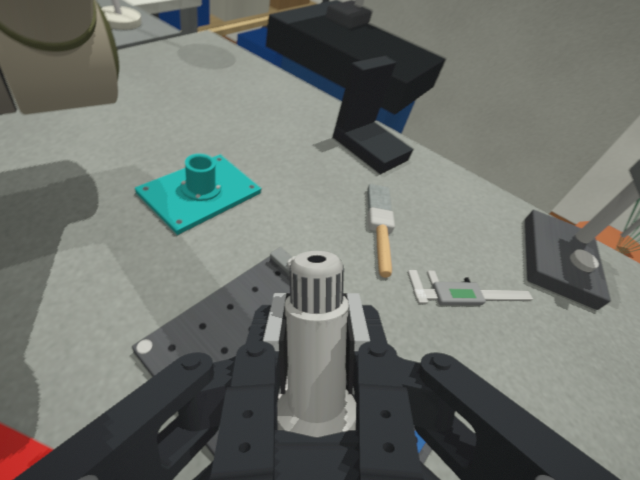

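The shaft is still fixed in the grip: its top stays at (316,260). Continuing the turn.

carry_out(
  moves=[
    [[0,0,0,-3.5,3.2,2.4],[0,0,0,-4,3.7,2.8],[0,0,0,-4,3.7,2.8],[0,0,0,-4,3.7,2.8],[0,0,0,-4,3.7,2.8],[0,0,0,-3,2.7,2],[0,0,0,-1.5,1.3,1],[0,0,0,0,0,0],[0,0,0,0,0,0]],
  ],
)

```text
t: 17.07
position: [532.5, 98.7, 280.7]
tcp_rot: [0.474, 0.539, 0.478, -0.507]
force: [-0.0, 0.4, -4.1]
finger_gap: 22.3
```

Run:
```python
from path import *
from h import *
s=r.state(); print(s["position"].round(1),s["joint_pos"].round(2),s["force"].round(1),s["torque"].round(2),s["finger_gap"])
print(axes().tolist(),turnM(hz(95)))
snap("wrist",17); snap("scene",17);snap("top",17)
```

```text
[532.5  98.7 280.7] [-0.47  0.65  1.54  1.19  2.01 -0.75] [-0.   0.4 -4.1] [-1.19 -0.11 -0.07] 22.29086589412816
[[-0.037, 0.995, -0.094], [0.027, 0.095, 0.995], [0.999, 0.034, -0.03]] [-0.43  1.71  1.98]
```

View pics/wrist17.png

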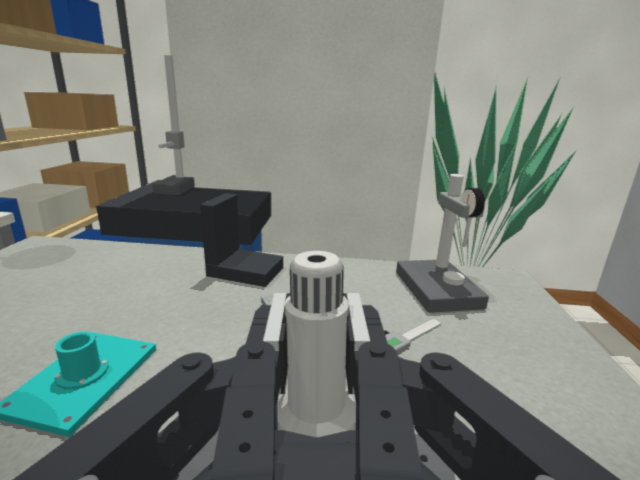

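View pics/scene17.png

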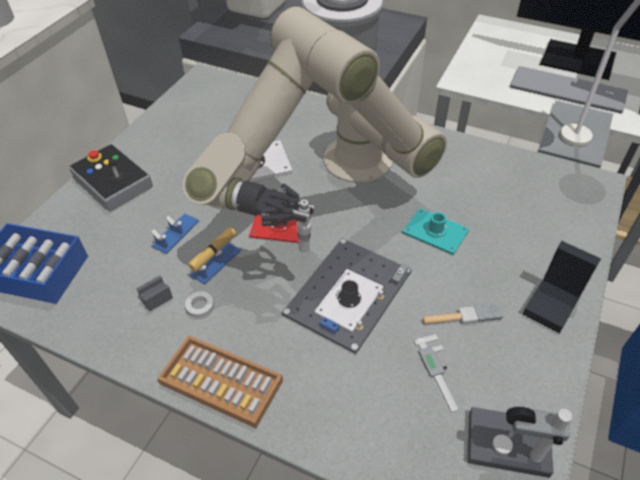

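The shaft now hangs upright, foot down, at about (304,225) in the scene view. Before lowering, I'll refine the cup mouth's centre from the earlier wrist views of the plate at home.

Run:
```python
from h import *
c=load("wrist8"); im=c["img"]
g=np.clip((im.astype(float)/255)**0.45*255,0,255).astype(np.uint8)
cv2.imwrite("pics/w8z.png",cv2.resize(g[155:245,270:360],None,fx=6.5,fy=6.5,interpolation=cv2.INTER_CUBIC)[:,:,::-1])
c=load("wrist7"); im=c["img"]
g=np.clip((im.astype(float)/255)**0.45*255,0,255).astype(np.uint8)
cv2.imwrite("pics/w7z.png",cv2.resize(g[220:420,220:400],None,fx=3,fy=3,interpolation=cv2.INTER_CUBIC)[:,:,::-1])
```

```text
(no output)
```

View pics/w8z.png

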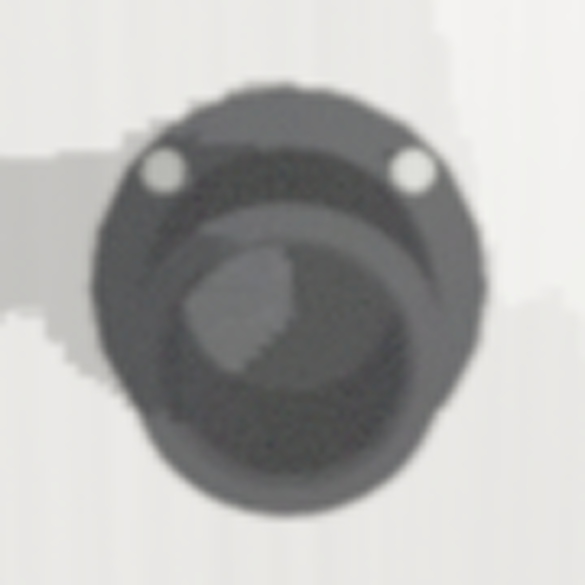

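View pics/w7z.png

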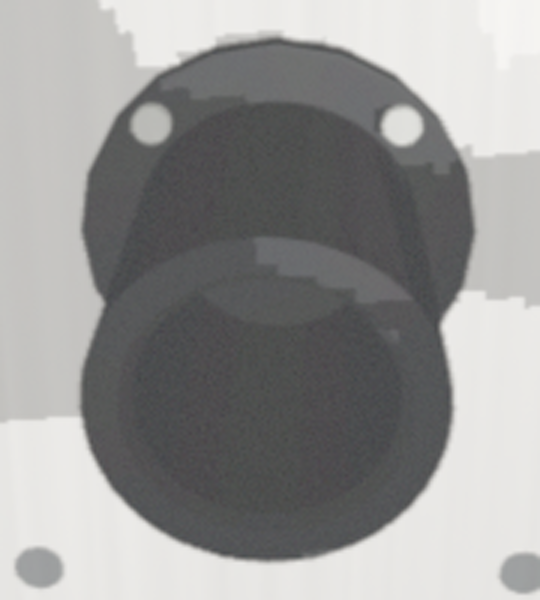

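Run:
```python
from h import *
print(onplane(load("wrist8"),[[314.2,210.2]],78), onplane(load("wrist7"),[[308.8,352.7]],78))
c=load("wrist8"); print("diam",onplane(c,[[270+134/6.5,210.2],[270+440/6.5,210.2]],78), onplane(c,[[314.2,155+203/6.5],[314.2,155+517/6.5]],78))
# nest corners & dowels in wrist8 for the plate centre
w=load("wrist4"); print("grip view", onplane(w,[[220+270/2.8, 220+(238+528)/2/2.8]],78))
```

```text
[[543.2822153 204.3698147  78.       ]] [[542.42311544 204.16506156  78.        ]]
diam [[540.68878518 183.7378839   78.        ]
 [545.86463    224.91411267  78.        ]] [[522.12175686 207.07978828  78.        ]
 [565.70399043 201.49830704  78.        ]]
grip view [[502.70796632 166.49064139  78.        ]]
```

Run:
```python
from path import *
from h import *
print(shift([541.3,222.4,245]),turnM(hz(95))); check([541.3,222.4,158],hz(95),6)
```

```text
[-3.32  1.94 12.3 ] [-0.51  1.71  1.99]
rotvec deg [-0.51  1.71  1.99]
2 [-0.41  0.7   1.58  1.21  1.93 -0.81] 0.0
4 [-0.34  0.77  1.6   1.25  1.85 -0.87] 0.0
6 [-0.26  0.85  1.6   1.3   1.79 -0.91] 0.0
```

carry_out(
  moves=[
    [[0,0.2,1,-0.3,0.8,1],[-0.4,0.3,1.8,-0.2,0.8,0.9],[-0.5,0.3,1.9,0,0,0],[-0.5,0.3,1.9,0,0,0],[-0.5,0.3,1.9,0,0,0],[-0.5,0.3,1.8,0,0,0],[-0.4,0.2,1,0,0,0],[0,0,0,0,0,0],[0,0,0,0,0,0]],
  ],
)

```text
t: 17.97
position: [542.7, 223.4, 252.2]
tcp_rot: [0.477, 0.524, 0.477, -0.52]
force: [0.4, -1.1, -4.3]
finger_gap: 22.5
```

```bash
cat >> h.py <<'E'
def shaft(tz=-18.3,tx=-125.0):
    s=r.state(); T=Ro.from_quat(s["tcp_rot"]).as_matrix(); f=s["position"]+T@[tx,0,tz]
    print("foot",f.round(1),"up",T[:,0].round(4),"F",s["force"].round(1),"M",s["torque"].round(2),"gap",round(s["finger_gap"],1),"t",round(s["t"],2)); return f
E
python3 - <<'E'
from path import *
from h import *
f=shaft(); print(shift([541.3,222.4,225]),turnM(hz(95)))
T=axes(); print("shift for foot to (542.9,204.2)",(T.T@(np.array([542.9,204.2,f[2]])-f)/10).round(2))
c=snap("scene",18)
cv2.imwrite("pics/s18z.png",cv2.resize(c["img"][190:350,260:420],None,fx=4,fy=3.7,interpolation=cv2.INTER_CUBIC)[:,:,::-1])
c=snap("top",18)
cv2.imwrite("pics/t18z.png",cv2.resize(c["img"][130:290,215:375],None,fx=3.7,fy=3.7,interpolation=cv2.INTER_CUBIC)[:,:,::-1])
E
```

```text
foot [544.8 204.7 127.3] up [-0.0037  0.0035  1.    ] F [ 0.4 -1.1 -4.3] M [-1.14 -0.11 -0.02] gap 22.5 t 17.97
[-2.72 -0.16 -0.07] [-0.15  0.22  0.2 ]
shift for foot to (542.9,204.2) [ 0.   -0.19 -0.03]
```

View pics/s18z.png

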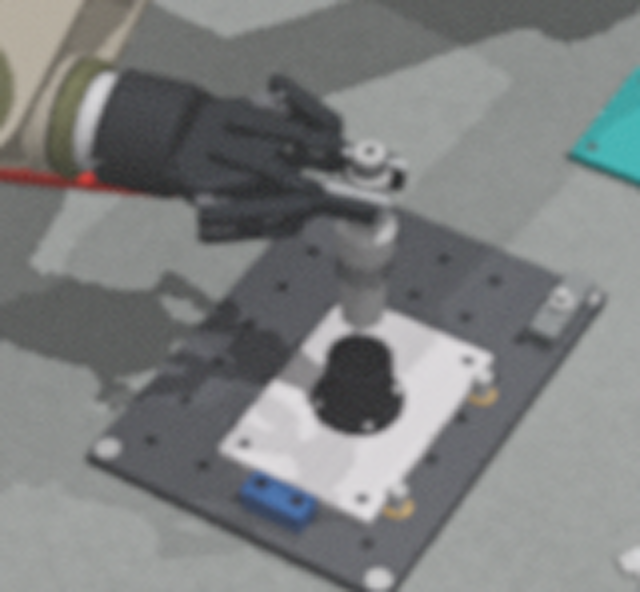

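View pics/t18z.png

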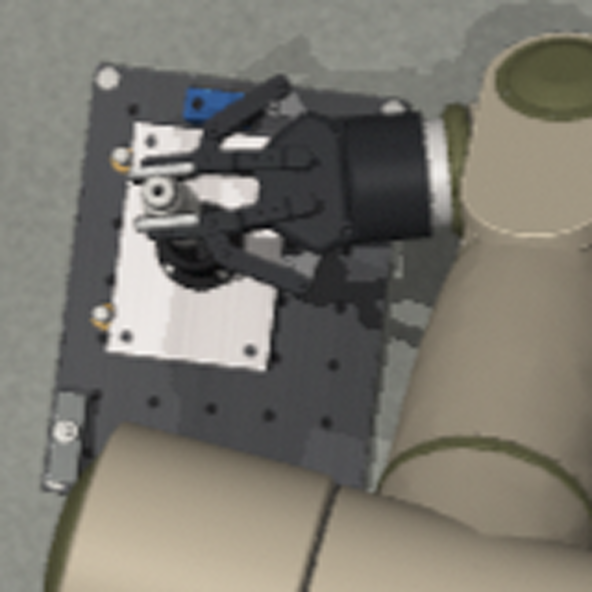

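Run:
```python
from h import *
c=load("scene18"); z=lambda q:np.c_[(q[:,0]-260)*4,(q[:,1]-190)*3.7].round(1)
print("foot exp",z(proj(c,[[544.8,204.7,127.3]])),"top exp",z(proj(c,[[544.8,204.7,287.3]])),"cup rim exp",z(proj(c,[[542.9,204.2,78]])), "dowel a,b tops per top cam", z(proj(c,[[495.8,269.3,38],[604.7,255.8,38]])))
t=load("top18"); y=lambda q:np.c_[(q[:,0]-215)*3.7,(q[:,1]-130)*3.7].round(1)
print("top: shaft top",y(proj(t,[[544.8,204.7,287.3]])),"cup",y(proj(t,[[542.9,204.2,78]])))
```

```text
foot exp [[358.7 313.1]] top exp [[365.2 147.7]] cup rim exp [[357.4 356.1]] dowel a,b tops per top cam [[478.2 372.7]
 [393.2 485.4]]
top: shaft top [[156.2 186.7]] cup [[191.3 235.4]]
```

carry_out(
  moves=[
    [[-0.5,-0.12,0,-0.1,0.2,0.2],[-1,0,0,0,0,0],[-1,0,0,0,0,0],[-0.8,0,0,0,0,0],[-0.4,0,0,0,0,0],[0,0,0,0,0,0],[0,0,0,0,0,0]],
  ],
)

```text
t: 18.65
position: [543.0, 219.0, 210.9]
tcp_rot: [-0.479, -0.52, -0.479, 0.52]
force: [-0.3, 0.0, -4.3]
finger_gap: 22.4
```

Run:
```python
from path import *
from h import *
f=shaft(); T=axes(); print("shift for foot to (543.3,204.2)",(T.T@(np.array([543.3,204.2,f[2]])-f)/10).round(2),turnM(hz(95)))
c=snap("scene",19)
cv2.imwrite("pics/s19z.png",cv2.resize(c["img"][235:305,320:390],None,fx=8,fy=8,interpolation=cv2.INTER_CUBIC)[:,:,::-1])
z=lambda q:((q-[320,235])*8).round(1)
print("foot exp",z(proj(c,[f])),"rim exp",z(proj(c,[[543.3,204.2,78]])))
```

```text
foot [544.4 200.7  85.9] up [5.e-04 3.e-04 1.e+00] F [-0.3  0.  -4.3] M [-1.11 -0.06  0.04] gap 22.4 t 18.65
shift for foot to (543.3,204.2) [ 0.   -0.08  0.36] [ 0.34  0.01 -0.03]
foot exp [[223.1 394.3]] rim exp [[234.3 410.9]]
```

View pics/s19z.png

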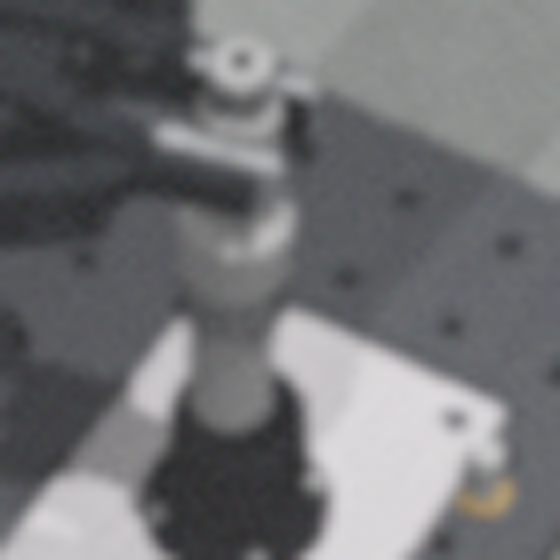

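Run:
```python
from h import *
c=load("scene19"); g=cv2.cvtColor(c["img"],cv2.COLOR_RGB2GRAY)
for v in (276,278,280,282,284,286,288,290): print(v,g[v,336:364].tolist())
# expected vertical silhouettes for cup at (543.3,204.2) outer dia 44, shaft foot dia 27
cam=-c["R"].T@c["t"]
def sil(x,y,z,d):
    v=np.array([x,y])-cam[:2]; v/=np.linalg.norm(v); n=np.array([-v[1],v[0]])
    return proj(c,[[x+n[0]*d/2,y+n[1]*d/2,z],[x-n[0]*d/2,y-n[1]*d/2,z]]).round(2).tolist()
print("cup",sil(543.3,204.2,70,44),sil(543.3,204.2,50,44)); print("shaft",sil(544.4,200.7,100,27),sil(544.4,200.7,92,27),sil(544.4,200.7,190,24))
```

```text
276 [93, 90, 93, 100, 128, 163, 173, 153, 112, 88, 89, 89, 91, 97, 94, 90, 96, 115, 159, 191, 202, 202, 200, 198, 191, 179, 166, 140]
278 [92, 92, 110, 151, 184, 196, 188, 160, 120, 101, 105, 106, 108, 107, 107, 106, 114, 139, 175, 197, 202, 200, 200, 200, 200, 199, 199, 197]
280 [103, 129, 166, 189, 196, 199, 190, 160, 122, 106, 108, 111, 111, 113, 122, 121, 126, 138, 166, 187, 197, 199, 200, 199, 198, 197, 197, 199]
282 [140, 178, 194, 199, 200, 192, 170, 134, 110, 107, 108, 116, 119, 120, 123, 124, 124, 115, 98, 114, 152, 187, 197, 199, 198, 197, 197, 201]
284 [160, 191, 198, 200, 193, 166, 113, 86, 99, 111, 112, 117, 120, 122, 123, 124, 124, 110, 82, 57, 79, 128, 171, 192, 198, 198, 196, 202]
286 [144, 160, 176, 186, 174, 129, 72, 63, 88, 105, 114, 117, 120, 123, 126, 124, 114, 96, 70, 49, 58, 94, 154, 190, 197, 198, 203, 210]
288 [134, 134, 136, 138, 128, 95, 59, 52, 59, 69, 86, 97, 104, 105, 99, 88, 74, 55, 47, 50, 58, 88, 146, 186, 198, 206, 213, 217]
290 [135, 136, 137, 134, 115, 80, 55, 50, 55, 54, 54, 52, 54, 53, 53, 50, 50, 49, 58, 58, 57, 85, 147, 194, 212, 216, 217, 217]
cup [[340.46, 287.95], [357.98, 288.63]] [[340.37, 292.69], [357.72, 293.38]]
shaft [[342.54, 280.64], [353.47, 281.02]] [[342.5, 282.61], [353.38, 283.0]] [[343.68, 257.23], [353.89, 257.57]]
```

The scene silhouettes agree with my estimates: cup edges at 340.8 and 357.75 px against 340.4 and 357.9 expected, and the shaft foot within about 1 mm. I'll trim along tool z.

carry_out(
  moves=[
    [[0,-0.05,0.3,0.3,0,0],[0,0,0,0,0,0],[0,0,0,0,0,0],[0,0,0,0,0,0]],
  ],
)

```text
t: 19.03
position: [542.3, 222.4, 212.0]
tcp_rot: [0.477, 0.522, 0.478, -0.521]
force: [-0.0, 0.4, -4.8]
finger_gap: 22.4
```

Run:
```python
from path import *
from h import *
f=shaft(); T=axes(); print("shift for foot to (543.3,204.2)",(T.T@(np.array([543.3,204.2,f[2]])-f)/10).round(2),turnM(hz(95)))
```

```text
foot [544.1 204.1  87. ] up [-1.6e-03  6.0e-04  1.0e+00] F [-0.   0.4 -4.8] M [-1.17 -0.14 -0.01] gap 22.4 t 19.03
shift for foot to (543.3,204.2) [ 0.   -0.08  0.02] [-0.01  0.04  0.09]
```

carry_out(
  moves=[
    [[-0.6,-0.05,0.03,0,0,0],[-0.6,0,0.04,0,0,0],[-0.3,0,0.02,0,0,0]],
  ],
)

```text
t: 19.28
position: [541.8, 223.4, 196.6]
tcp_rot: [0.477, 0.523, 0.478, -0.52]
force: [0.0, 0.5, -5.3]
finger_gap: 21.9
```

Run:
```python
from path import *
from h import *
f=shaft(); T=axes(); print("shift for foot to (543.3,204.2)",(T.T@(np.array([543.3,204.2,f[2]])-f)/10).round(2),turnM(hz(95)))
c=snap("scene",20)
cv2.imwrite("pics/s20z.png",cv2.resize(c["img"][235:305,320:390],None,fx=8,fy=8,interpolation=cv2.INTER_CUBIC)[:,:,::-1])
```

```text
foot [543.9 205.   71.6] up [-0.0039  0.0012  1.    ] F [ 0.   0.5 -5.3] M [-1.14 -0.1   0.06] gap 21.9 t 19.28
shift for foot to (543.3,204.2) [ 0.   -0.06 -0.08] [-0.02  0.09  0.22]
```

View pics/s20z.png

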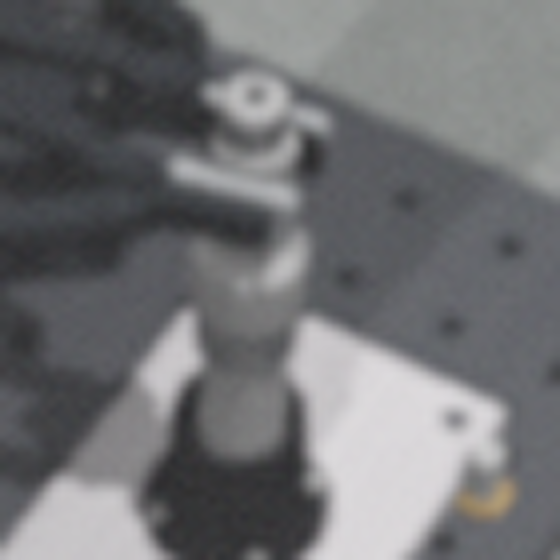

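No contact force, with the foot estimated 6 mm below the rim. I'll go on lowering gently.

carry_out(
  moves=[
    [[-0.4,-0.05,-0.08,0,0,0.2],[-0.4,0,0,0,0,0],[-0.4,0,0,0,0,0]],
  ],
)

```text
t: 19.58
position: [541.3, 222.5, 183.2]
tcp_rot: [0.478, 0.522, 0.477, -0.521]
force: [0.1, 0.3, -3.5]
finger_gap: 21.9
```

Run:
```python
from path import *
from h import *
f=shaft(); T=axes(); print("shift for foot to (543.3,204.2)",(T.T@(np.array([543.3,204.2,f[2]])-f)/10).round(2),turnM(hz(95)))
c=snap("scene",21)
cv2.imwrite("pics/s21z.png",cv2.resize(c["img"][235:305,320:390],None,fx=8,fy=8,interpolation=cv2.INTER_CUBIC)[:,:,::-1])
```

```text
foot [542.8 204.1  58.2] up [6.0e-04 1.3e-03 1.0e+00] F [ 0.1  0.3 -3.5] M [-1.16 -0.15 -0.  ] gap 21.9 t 19.58
shift for foot to (543.3,204.2) [0.   0.05 0.01] [-0.01  0.07 -0.04]
```

View pics/s21z.png

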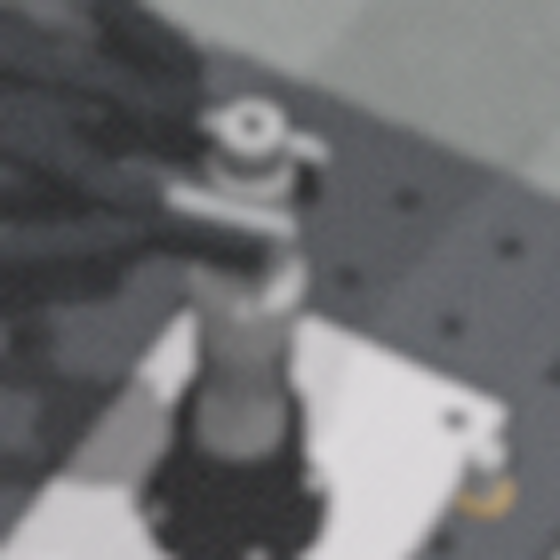

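The visible lower edge stays put at y≈462 while the shaft goes down, so the foot is inside the bore. Continuing.

carry_out(
  moves=[
    [[-0.4,0.04,0,0,0,0],[-0.4,0,0,0,0,0],[-0.35,0,0,0,0,0],[-0.25,0,0,0,0,0]],
  ],
)

```text
t: 19.97
position: [541.7, 222.4, 167.0]
tcp_rot: [-0.479, -0.521, -0.477, 0.521]
force: [1.0, 0.2, -3.7]
finger_gap: 22.2
```

Run:
```python
from path import *
from h import *
f=shaft(); T=axes(); print("shift for foot to (543.3,204.2)",(T.T@(np.array([543.3,204.2,f[2]])-f)/10).round(2),turnM(hz(95)))
```

```text
foot [543.1 204.   42. ] up [0.0017 0.0014 1.    ] F [ 1.   0.2 -3.7] M [-1.17 -0.08  0.01] gap 22.2 t 19.97
shift for foot to (543.3,204.2) [0.   0.02 0.02] [ 0.01  0.07 -0.1 ]
```

carry_out(
  moves=[
    [[-0.25,0,0,0,0,0],[-0.2,0,0,0,0,0],[-0.15,0,0,0,0,0]],
  ],
)

```text
t: 20.22
position: [541.7, 222.4, 160.5]
tcp_rot: [-0.478, -0.521, -0.477, 0.522]
force: [-0.6, 0.2, 6.8]
finger_gap: 22.4
```

Run:
```python
from path import *
from h import *
f=shaft(); T=axes(); print("shift for foot to (543.3,204.2)",(T.T@(np.array([543.3,204.2,f[2]])-f)/10).round(2),turnM(hz(95)))
```

```text
foot [543.1 204.2  35.5] up [1.6e-03 2.0e-04 1.0e+00] F [-0.6  0.2  6.8] M [0.66 0.19 0.06] gap 22.4 t 20.22
shift for foot to (543.3,204.2) [0.   0.02 0.  ] [ 0.01  0.   -0.1 ]
```

Gentle floor contact: Fz changed by about 11 N with no side force. I'll relax, then open.

carry_out(
  moves=[
    [[0,0,0,0,0,0],[0,0,0,0,0,0]],
  ],
)

```text
t: 20.38
position: [541.8, 222.4, 160.6]
tcp_rot: [-0.478, -0.521, -0.477, 0.522]
force: [-0.6, 0.3, -4.8]
finger_gap: 22.5
```

Run:
```python
from path import *
from h import *
f=shaft(); c=snap("scene",22); t=snap("top",22)
cv2.imwrite("pics/s22z.png",cv2.resize(c["img"][220:320,310:410],None,fx=6,fy=6,interpolation=cv2.INTER_CUBIC)[:,:,::-1])
```

```text
foot [543.2 204.2  35.6] up [ 1.4e-03 -4.0e-04  1.0e+00] F [-0.6  0.3 -4.8] M [-1.14 -0.07 -0.02] gap 22.5 t 20.38
```

View pics/s22z.png

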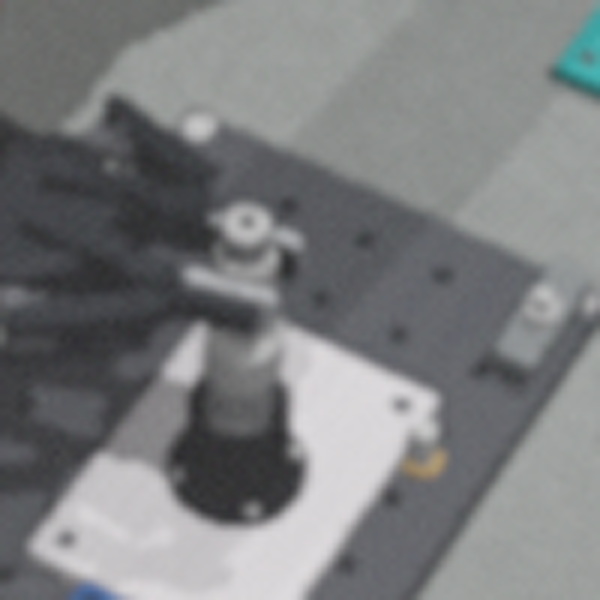

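carry_out(
  moves=[
    [[-0.12,0,0,0,0,0],[-0.12,0,0,0,0,0]],
  ],
)

```text
t: 20.65
position: [541.9, 222.3, 160.6]
tcp_rot: [-0.476, -0.521, -0.479, 0.522]
force: [-0.5, -0.2, 5.2]
finger_gap: 22.5
```

Run:
```python
from path import *
from h import *
f=shaft()
P=cloud(load("scene22")); z=P[250:262,345:357]; print(np.round(P[252:264,348:354,2]).astype(int).tolist())
# axial: top of shaft px
c=load("scene22"); print(proj(c,[[543.2,204.2,193],[543.2,204.2,195.6],[543.2,204.2,198]]).round(2).tolist(), "seen",(310+248/6),(220+222/6))
```

```text
foot [543.7 204.7  35.5] up [-0.0015 -0.0049  1.    ] F [-0.5 -0.2  5.2] M [0.3  0.21 0.24] gap 22.5 t 20.65
[[19, 16, 17, 20, 12, 19], [17, 17, 11, 21, 16, 13], [19, 17, 193, 193, 18, 21], [195, 192, 191, 196, 194, 196], [192, 196, 192, 196, 195, 198], [195, 193, 195, 192, 193, 196], [196, 196, 192, 194, 193, 191], [194, 191, 193, 191, 195, 188], [194, 187, 191, 188, 193, 190], [185, 190, 191, 185, 187, 183], [183, 181, 188, 186, 185, 186], [177, 176, 182, 178, 178, 182]]
[[350.38, 256.7], [350.41, 255.98], [350.43, 255.32]] seen 351.3333333333333 257.0
```

The depth map puts the shaft's top at 193–195 mm (193 expected on the floor), and contact repeats at the same height, so it is on the floor. Releasing.

carry_out(
  moves=[
    [[0,0,0,0,0,0],[0,0,0,0,0,0],[0,0,0,0,0,0],[0,0,0,0,0,0],[0,0,0,0,0,0],[0,0,0,0,0,0],[0,0,0,0,0,0],[0,0,0,0,0,0]],
  ],
  jaw=0,
)

```text
t: 21.32
position: [542.4, 222.2, 161.9]
tcp_rot: [-0.475, -0.521, -0.48, 0.522]
force: [0.2, 0.3, 0.1]
finger_gap: 85.6
```

Run:
```python
from path import *
from h import *
f=shaft(); snap("wrist",23); print(turnM(hz(95)))
```

```text
foot [544.5 204.8  36.8] up [-0.0042 -0.0063  1.    ] F [0.2 0.3 0.1] M [-0.46 -0.09 -0.05] gap 85.6 t 21.32
[-0.02 -0.34  0.27]
```

View pics/wrist23.png

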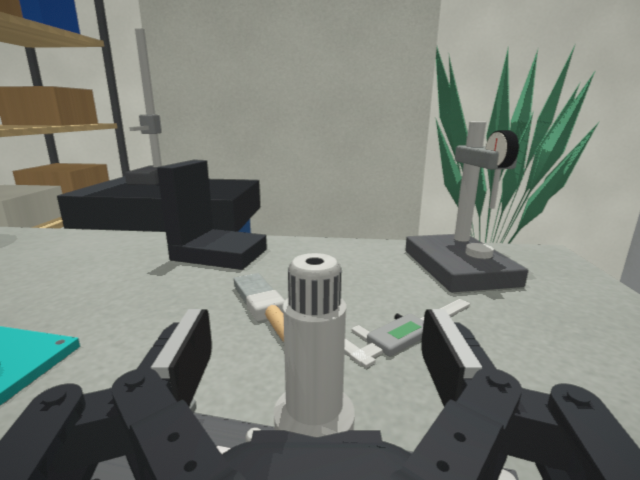

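Released and standing. I'll back straight out along the fingers, then up.

carry_out(
  moves=[
    [[0,0,-0.8,0,0,0],[0,0,-1.5,0,0,0],[0,0,-2,0,0,0],[0,0,-2,0,0,0],[0,0,-2,0,0,0],[0.5,0,-2,0,0,0],[1.5,0,-1.5,0,0,0],[2,0,-1,0,0,0],[2,0,0,0,0,0],[1,0,0,0,0,0],[0,0,0,0,0,0],[0,0,0,0,0,0]],
  ],
)

```text
t: 22.37
position: [553.7, 75.4, 232.4]
tcp_rot: [-0.478, -0.519, -0.481, 0.521]
force: [-0.2, -0.6, -0.5]
finger_gap: 85.3
```

Run:
```python
from path import *
from h import *
f=shaft(); print(r.state()["position"],r.state()["dq"].round(3))
c=snap("scene",24); t=snap("top",24)
cv2.imwrite("pics/s24z.png",cv2.resize(c["img"][220:360,270:430],None,fx=4.5,fy=4.2,interpolation=cv2.INTER_CUBIC)[:,:,::-1])
```

```text
foot [555.4  57.7 107.3] up [-0.0012 -0.0047  1.    ] F [-0.2 -0.6 -0.5] M [-0.51 -0.1  -0.05] gap 85.3 t 22.37
[553.73856662  75.37237576 232.39923719] [-0.012 -0.008 -0.005 -0.004  0.005  0.001]
```

View pics/s24z.png

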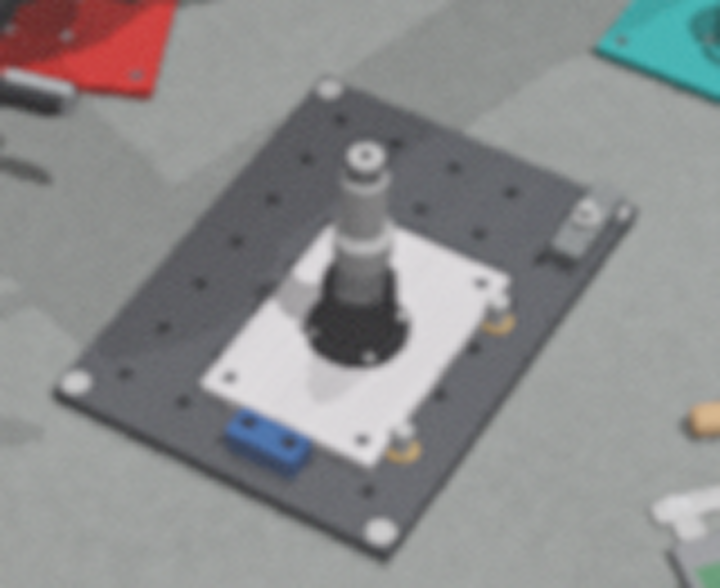

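View pics/top24.png

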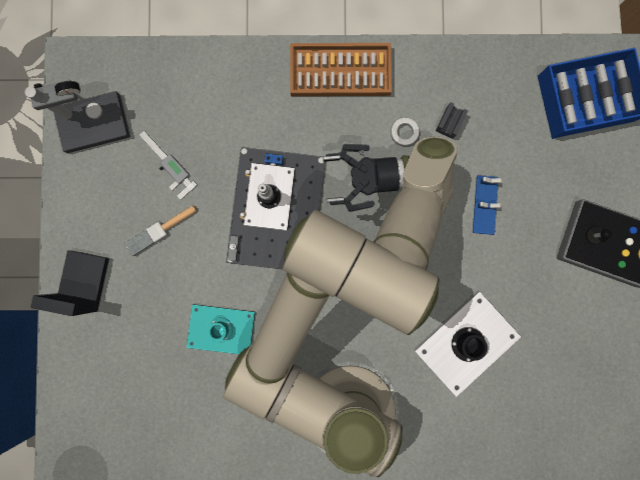

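The shaft stands upright in the cup. I'll compare the plate's edges now with the just-pressed state (scene8) and check the bystanders.

Run:
```python
from h import *
def rect(n,zz=28):
    c=load(n); hsv=cv2.cvtColor(c["img"],cv2.COLOR_RGB2HSV)
    m=((hsv[...,2]>165)&(hsv[...,1]<30)).astype(np.uint8); roi=np.zeros_like(m)
    if "scene" in n: roi[268:335,310:384]=1
    else: roi[158:235,240:305]=1
    m&=roi; m=cv2.morphologyEx(m,cv2.MORPH_OPEN,np.ones((5,5))); k=max(cv2.findContours(m,0,2)[0],key=cv2.contourArea)
    W=onplane(c,cv2.convexHull(k)[:,0].astype(float),zz)[:,:2].astype(np.float32); R=cv2.minAreaRect(W); return np.round(R[0],1),np.round(R[1],1),round(R[2],2)
for n in ("scene8","scene22","scene24","top24"): print(n,rect(n))
a=load("scene8")["img"].astype(int);b=load("scene24")["img"].astype(int);s0=load("scene0")["img"].astype(int)
# shaft tilt from scene24
c=load("scene24"); P=cloud(c); m=(P[...,2]>80)&(P[...,2]<210); m[:, :340]=0; m[:,362:]=0; m[:240]=0; m[300:]=0
for lo,hi in ((110,130),(140,165),(180,200)):
    q=P[m&(P[...,2]>lo)&(P[...,2]<hi)]; print(lo,len(q),np.median(q,0).round(1))
for nm,(u,v,w,h) in dict(mandrel=(185,225,60,60),ring=(180,285,40,35),vblock=(130,275,45,35),brush=(420,300,90,30),caliper=(410,330,50,85)).items():
    print(nm, np.abs(b[v:v+h,u:u+w]-s0[v:v+h,u:u+w]).max(-1).mean().round(1))
cv2.imwrite("pics/cmp.png",np.vstack([s0[210:320,120:320],b[210:320,120:320]])[:,:,::-1].astype(np.uint8).repeat(2,0).repeat(2,1))
```

```text
scene8 (array([543.4, 207.5]), array([114.7, 161.4]), 82.73)
scene22 (array([543.6, 207.5]), array([114.7, 161.9]), 82.76)
scene24 (array([543.3, 206.7]), array([116.4, 162.3]), 82.76)
top24 (array([543.2, 203.3]), array([109.5, 159.5]), 83.06)
110 101 [553.4 212.3 124. ]
140 65 [552.2 210.1 153.5]
180 70 [547.4 207.  191.9]
mandrel 34.1
ring 7.2
vblock 3.5
brush 4.1
caliper 4.1
```

View pics/cmp.png

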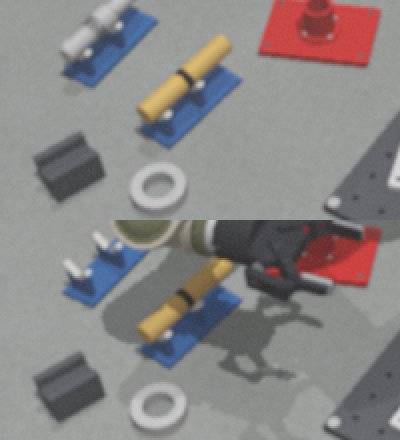

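Run:
```python
from h import *
g=lambda n:cv2.cvtColor(load(n)["img"],cv2.COLOR_RGB2GRAY).astype(np.float32)
for ref in ("scene8",):
  a,b=g(ref),g("scene24")
  for nm,(u,v) in dict(cornerF=(345,325),cornerL=(313,305),cornerR=(376,285),stop=(325,325),screw=(286,311)).items():
    w=10; s=slice(v-w,v+w),slice(u-w,u+w)
    d,resp=cv2.phaseCorrelate(a[s],b[s],cv2.createHanningWindow((20,20),cv2.CV_32F)); print(nm,np.round(d,2),round(resp,2))
```

```text
cornerF [0.24 0.23] 0.96
cornerL [ 0.21 -0.22] 0.82
cornerR [ 0.03 -0.04] 0.88
stop [0.08 0.05] 1.01
screw [0.03 0.1 ] 0.78
```

Run:
```python
from h import *
print(r.finish_job()); print(r.state()["t"])
```

```text
the job is handed in; nothing more can be done
None
the job is handed in; nothing more can be done
```

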